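# Make up two seat-bracket kits

### The job

Make up the two kits: in the blue tray, the black rubber pad lowered fully down over the bracket's four studs, the bare steel plate over the same studs flat on top of the pad, and the black tube clip standing upright in the small empty bay; in the yellow tray, the red plate fully down over the four studs and the white end plug standing upright in the small empty bay. Set the parts down rather than dropping them, and leave the grey glide, the screwdriver and the tape where they are.

Things in the scene. Friction and masses are not known exactly. Their poses are not given: they have to be found in the camera images.
- tray_blue: Blue kit tray, fixed, 240 (x) x 118 (y) mm; walls 4 thick, 16 high. Origin: centre of underside. Long bay (inside 152 x 110, centre x=-40, y=0) holds a fixed grey bracket, top at z=9, with four upright brass studs of diameter 8 at x=-40+/-17, y=+/-32, tips at z=35 (last 5 mm tapered). Small empty bay: inside 76 x 110, centre x=+78, y=0, floor at z=4. All mm, tray frame.
- tray_yellow: Yellow kit tray, fixed, 240 (x) x 118 (y) mm; walls 4 thick, 16 high. Origin: centre of underside. Long bay (inside 152 x 110, centre x=-40, y=0) holds a fixed grey bracket, top at z=9, with four upright brass studs of diameter 8 at x=-40+/-17, y=+/-32, tips at z=35 (last 5 mm tapered). Small empty bay: inside 76 x 110, centre x=+78, y=0, floor at z=4. All mm, tray frame.
- rubber_pad: Black rubber pad, a flat drilled plate 10 mm thick, about 70 g, 60 mm (x) x 90 mm (y), four through holes of 13 mm at x = +/-17, y = +/-32 mm that suit the studs either way round (half turn). Lies flat; origin at the centre of its underside, z up.
- steel_plate: Bare grey steel plate, 6 mm thick, about 200 g, 60 mm (x) x 90 mm (y), four through holes of 13 mm at x = +/-17, y = +/-32 mm that suit the studs either way round (half turn). Lies flat; origin at the centre of its underside, z up.
- red_plate: Red painted steel plate, 6 mm thick, about 200 g, 60 mm (x) x 90 mm (y), four through holes of 13 mm at x = +/-17, y = +/-32 mm that suit the studs either way round (half turn). Lies flat; origin at the centre of its underside, z up.
- tube_clip: Black plastic tube clip standing on end, 45 mm tall: a C-shaped sleeve of 38 mm outer diameter, open on its -y side, with a flat foot 34 mm wide on its +y side reaching to y = +24 mm. 38 mm wide along its x, the way to grip it. About 40 g. Origin on the sleeve's axis at its underside, z up.
- end_plug: White plastic tube end plug standing on its flange, 42 mm tall: flange 40 mm diameter and 7 mm thick, above it a round ribbed shank of 33 mm diameter. About 40 g. Origin at the centre of its underside, z up.
- grey_glide: Dark grey chair glide, a low stepped disc 50 mm in diameter and 24 mm tall, in no kit. Loose. Origin at the centre of its underside.
- screwdriver: Screwdriver with orange handle, about 190 mm long, lying loose on the table. Bystander. Handle towards its -x.
- tape_roll: Tan roll of masking tape lying flat and loose, 90 mm diameter, 30 mm tall. Bystander. Origin at the centre of its underside.
Mind the look-alikes: they are no part of the job. There is more than one size of the tube_clip; the job needs the smallest.

How it is judged:
By the outcome, as a careful person would: the job done as asked, in the order asked, and still so for the second after the job is handed in, with the robot touching nothing.
It also fails if it takes over 144 s, if anything falls off the work surface, if the arm or the gripper's body presses on something with over 40 N, if the wrist force passes 120 N, or if a joint passes its speed limit or range.

### The arm

A 6-joint arm with a two-finger parallel gripper is mounted at the origin on the work surface. World frame = base frame: x ahead of the robot, y to its left, z up, the work surface at z = 0. Lengths are in mm, angles in rad, forces in N, time in s.
With the tool pointing down it reaches from about 275 to 750 mm from the base axis. Payload 10.2 kg.
Tool frame: the origin (TCP) lies where the fingers leave the gripper's body, on its centre line; the fingertips stand 73 mm ahead of it and the grasp point (between the pads) lies 54 mm ahead of it (ctrl.tip_extent is the z of the fingertips in the tool frame, in mm); z points along the fingers, y is the line along which they close (so a half turn about z gives the same grasp; the last joint's range is limited). The gripper opens to 85 mm and grips with 20 to 120 N. Pads are 22 mm wide; open, the fingers measure 114 mm over their backs; the gripper's body (76 mm by 85 mm) begins 54 mm behind the grasp point. The pads swing forward as they close: fully open they stand 13 mm farther back than shut.
Start: joints at [0.897, 0.313, 1.498, -0, 1.331, -0.223], TCP at [228.748, 472.553, 303.894] pointing down, gripper open.
Joint ranges: [-2.94, 2.94], [-0.97, 2.17], [0.19, 2.56], [-1.23, 4.37], [0.02, 3.11], [-2.88, 2.88]. Speed limits (rad/s): [2.39, 2.39, 3.01, 3.14, 3.14, 3.14].

### API

Orientations are given as a unit quaternion [w, x, y, z].
In Python, from rig import readout, cams, order, ctrl gives the robot as it stands.
- The arm moves only by the shell command python3 -m handwheel FILE [OPENING] [FORCE], which reads ROWS from the file FILE. ROWS is one flat JSON list of numbers that holds 1 to 8 rows one after another, with no inner brackets; each row has 6 numbers: dx, dy, dz in mm, then a rotation vector rx, ry, rz in rad; each row is the pose to reach, as a shift and turn from the pose commanded when the command began, along the tool's axes at that moment; what a row does not reach only later rows make up. A row lasts 1/10 s, in which the tool goes at most 50 mm and 0.15 rad, less where a joint would pass 70% of its speed; a pose out of reach is approached as far as the arm can. OPENING is the opening from 0.0 (shut) to 1.0 (fully open), set as the command begins (- or left out keeps the last). The fingers move at their own pace and stop on an object; FORCE is the grip in N (left out, the last holds). Time passes only in rows, so rows that do not move let the fingers close. It prints the time, the measured TCP pose, the force, the opening and the grip force at its end. Input that does not fit is refused with a message, and nothing moves.
- readout.sense(): the state, without advancing time (a new reading comes with each control period).
- cams.capture(name): name is "scene" or "top"; returns (picture, depth): 420x560x3 uint8, red, green, blue; 420x560 float32, mm along the optical axis (not along the pixel's ray), 0 where there is no reading.
- cams.calibration(name): a dict with "fx", "fy", "cx", "cy" (pixels), "position" and "attitude" of the camera in the world. Camera axes: x right, y down, z forward; pixel columns grow to the right and rows downward; lengths in mm; the calibration is good to about 2 mm. A picture is of the moment at which its call begins. calibration takes no time and is no camera call.
- order.finish_job(): hands the job in; it is judged then, once.
Trained networks look in the newest picture that a camera, given by its name, has taken for a name from the list of things; names that differ only in an ending like _2 or _b are one class to them, and where a whole thing is asked for, a point or a joint stands for the part that bears it (a point fixed in the world has none). Each returns a list of dicts, best first, with "p" (0 to 1); they miss things now and then, are a little off and sometimes report something else, mostly with a low value. They report only what shows in the picture. A call takes as long as a camera call. They do not tell look-alikes from the thing itself.
- cams.trace(target, camera): "pixels" (420x560 bool, what is visible of it) and "bbox" ([left, top, right, bottom] in pixels, round what is visible of it).
- cams.spot_point(target, camera): "uv" ([column, row] in pixels: a listed point, or the origin of a listed thing).
The state is a dict: "time_s": time; "joints": joint angles; "dq": joint speeds; "tau": joint torques, N m; "eef_pos": TCP position; "ee_rot": TCP orientation; "force": force on the tool from outside, world axes, zero at the start; "wrist_torque": the same for the moment, N m; "grip_width": opening from 0.0 (shut) to 1.0 (fully open); "grip_force": force on a finger pad.
Only numpy, scipy, OpenCV 4.12 (cv2) and the standard library are available. Lean on these libraries where they do the work, as an engineer would, in place of code of your own. Each camera call takes 0.05 s, during which the arm holds its last target. There are 200 camera calls.

## Working session

There is one attempt and no reset: what is moved stays moved. The work goes in short steps, Python scripts to look and compute and a shell command to move; the robot and the scene stay as the last step left them, time stands still between calls to the robot, and variables do not carry over. Pictures are saved under pics/ and viewed, at most 14 in all, crops included, and the job is handed in when it is done.

```bash
ls; mkdir -p pics
python3 - <<'E'
from rig import readout,cams,order,ctrl
import cv2,numpy as np
print(readout.sense(), ctrl.tip_extent)
for n in("scene","top"):
    p,d=cams.capture(n); cv2.imwrite(f"pics/{n}0.png",p[:,:,::-1]); np.savez(f"{n}0.npz",p=p,d=d); print(cams.calibration(n), (d==0).mean())
E
```

```text
pics
{'time_s': 0.0, 'joints': array([ 8.96607707e-01,  3.13481644e-01,  1.49844260e+00, -1.48324209e-05,
        1.33097823e+00, -2.23372459e-01]), 'dq': array([ 0.00017579,  0.00089689, -0.00032495,  0.0008714 ,  0.00038718,
       -0.00135581]), 'tau': array([ 6.50202346e-04, -4.12268043e+01, -2.59746981e+01, -7.67339839e-05,
        4.12889887e-03, -8.90307007e-06]), 'eef_pos': array([228.64021854, 472.41936824, 303.31673847]), 'ee_rot': array([-2.77654031e-04,  2.23502368e-01,  9.74703166e-01, -5.93183114e-04]), 'force': array([ 0.28807248, -0.00375454, -0.13436107]), 'wrist_torque': array([-0.06159369, -0.06807937, -0.01870585]), 'grip_force': 0.0, 'grip_width': 1.0012737616828973} 72.6
{'fx': 481.9052576815367, 'fy': 481.9052576815367, 'cx': 277.36894846486206, 'cy': 208.3117079229107, 'position': array([1088.63394504,  256.91643881,  923.82605334]), 'attitude': array([-0.15537357,  0.51415751,  0.80479046, -0.25261319])} 0.00407312925170068
{'fx': 441.8263386771676, 'fy': 441.8263386771676, 'cx': 277.254220094326, 'cy': 210.92380595601483, 'position': array([370.60084681, -16.96540297, 962.306246  ]), 'attitude': array([ 0.07039215, -0.70065899,  0.70753794, -0.05926212])} 0.0039880952380952385
```

View pics/top0.png

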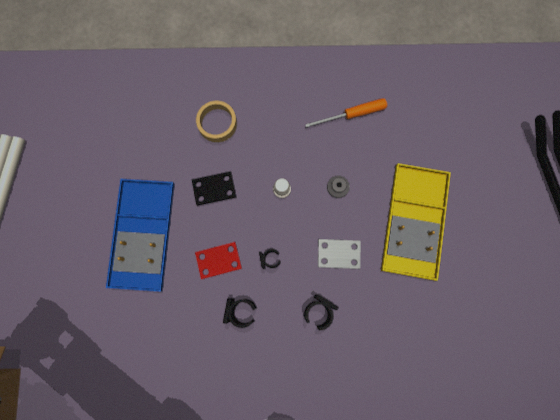

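View pics/scene0.png

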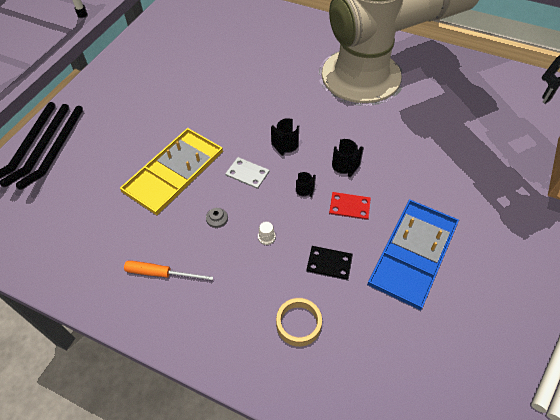

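Top view: blue tray (141,235), yellow tray (417,222), pad (214,188), red plate (218,260), steel plate (340,253), plug (282,187), glide (338,186). Clip-like things sit at (270,259), (240,312) and (319,311). The one at (270,259) is clearly the smallest and fits the description of 38 mm. Next I measure everything from both views and take a confirming crop.

```bash
cat > h.py <<'E'
import numpy as np,cv2
from scipy.spatial.transform import Rotation as R
from rig import readout,cams,ctrl
def rot(q): return R.from_quat([q[1],q[2],q[3],q[0]])
def cloud(n,d):
    c=cams.calibration(n); v,u=np.mgrid[:420,:560]
    P=np.stack([(u-c['cx'])/c['fx']*d,(v-c['cy'])/c['fy']*d,d],-1)
    return (rot(c['attitude']).apply(P.reshape(-1,3))+c['position']).reshape(420,560,3)
def rect(xy):
    (c,(w,h),a)=cv2.minAreaRect(xy.astype(np.float32))
    return np.round(c,1),np.round([w,h],1),round(a,1)
def ray_at(n,uv,z):
    c=cams.calibration(n); r=rot(c['attitude']).apply([(uv[0]-c['cx'])/c['fx'],(uv[1]-c['cy'])/c['fy'],1])
    return c['position']+r*(z-c['position'][2])/r[2]
E
python3 - <<'E'
from h import *
im={}
for n in("top","scene"):
    p,d=cams.capture(n); W=cloud(n,d); im[n]=(p,W)
    np.savez(n+"1.npz",p=p,W=W)
    t=d>0
    print(n,'table z',np.median(W[...,2][t&(abs(W[...,2])<15)]))
    for o in"tray_blue tray_yellow rubber_pad steel_plate red_plate tube_clip end_plug grey_glide screwdriver tape_roll".split():
        for r in cams.trace(o,n)[:4]:
            if r['p']<.3: continue
            m=r['pixels']&t; q=W[m]
            if len(q)<10: continue
            zt=np.percentile(q[:,2],90); 
            s=q[q[:,2]>zt-4]
            print(o,round(r['p'],2),r['bbox'],'ztop %.1f zmed %.1f'%(zt,np.median(q[:,2])),'all',*rect(q[:,:2]),'top',*rect(s[:,:2]))
    # studs
    for o in["tray_blue","tray_yellow"]:
        r=cams.trace(o,n)[0]; b=np.array(r['bbox']).astype(int)
        mk=np.zeros((420,560),np.uint8); mk[b[1]:b[3],b[0]:b[2]]=1
        m=(mk>0)&(W[...,2]>22)&(W[...,2]<45)
        k,l,s,c=cv2.connectedComponentsWithStats(m.astype(np.uint8))
        for i in range(1,k):
            if s[i,4]>=3: print(o,'stud',s[i,4],c[i].round(1),np.median(W[l==i],0).round(1), 'max',W[l==i][:,2].max().round(1))
p=cv2.resize(im['top'][0][230:340,200:350],(750,550),interpolation=cv2.INTER_CUBIC)
cv2.imwrite("pics/clips.png",p[:,:,::-1])
E
```

```text
top table z 1.7725663468038988
tray_blue 0.9 [108.7, 176.6, 175.0, 288.4] ztop 16.2 zmed 7.7 all [504.3 299. ] [129.1 247.2] 85.0 top [501.4 295.7] [119.5 240.5] 85.5
tray_yellow 0.67 [383.2, 161.8, 449.9, 278.5] ztop 16.5 zmed 8.2 all [ 524.2 -303.8] [119.3 241.2] 78.9 top [ 524.2 -303.8] [119.3 241.1] 78.9
tray_yellow 0.51 [196.6, 243.2, 241.2, 279.7] ztop 9.6 zmed 7.4 all [442.9 126.6] [60.2 89.7] 14.1 top [442.5 126.5] [59.5 89.7] 14.1
rubber_pad 0.86 [194.1, 172.8, 234.9, 205.1] ztop 13.7 zmed 11.3 all [601.9 140.7] [61.  92.9] 11.8 top [602.3 138.8] [61.  89.1] 11.8
rubber_pad 0.52 [316.5, 239.3, 361.7, 267.6] ztop 9.8 zmed 7.6 all [ 453.4 -135.3] [90.4 57.7] 86.6 top [ 453.3 -135.2] [90.3 57.6] 86.9
steel_plate 0.76 [314.2, 240.2, 362.3, 268.0] ztop 9.8 zmed 7.6 all [ 454.3 -135.4] [90.4 60.1] 86.7 top [ 454.2 -135.2] [90.2 59.7] 87.2
tube_clip 0.88 [301.6, 293.0, 338.2, 327.7] ztop 68.4 zmed 65.6 all [329.6 -90.9] [64.  57.4] 57.6 top [331.8 -87.6] [55.1 57.2] 57.6
tube_clip 0.6 [222.8, 300.2, 257.9, 328.8] ztop 68.2 zmed 65.4 all [331.8  77.7] [66.4 62.2] 73.9 top [333.3  74
[... 3149 characters left out ...]
ll 0.94 [277.1, 297.3, 323.1, 345.8] ztop 31.4 zmed 27.9 all [755.9 137.9] [87.3 87.7] 75.7 top [756.  137.8] [86.1 87.6] 74.5
tray_blue stud 18 [411.5 220.7] [442.2 271.8  29.9] max 35.2
tray_blue stud 19 [406.1 232.4] [476.7 269.8  30.9] max 36.4
tray_blue stud 19 [439.5 232.8] [447.7 335.7  29. ] max 37.1
tray_blue stud 19 [434.2 244.6] [481.6 332.7  30.5] max 37.0
tray_yellow stud 16 [177.5 143.5] [ 463.2 -318.3   30.9] max 37.3
tray_yellow stud 15 [168.1 152.3] [ 495.7 -324.9   27.4] max 35.0
tray_yellow stud 13 [196.8 155. ] [ 474.8 -256.    30.5] max 34.5
tray_yellow stud 17 [187.5 163.6] [ 507.2 -263.4   30.7] max 35.5
tray_yellow stud 71 [215.8 211.4] [ 597.8 -135.6   24.2] max 28.1
```

View pics/clips.png

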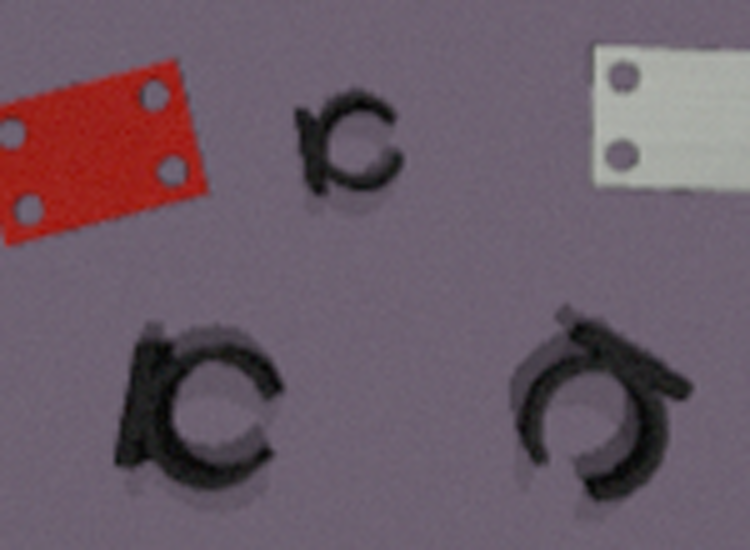

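Small clip confirmed in the crop at (355,145), i.e. top (270,259): 38 mm wide and 45 mm tall, against about 57 wide and 66 tall for the other two. The two cameras disagree by about 5 mm in y, so I hover over the pad first and check them against the gripper.

```bash
cat >> h.py <<'E'
def go(x,y,z,yaw):
    "shift in tool axes from the measured pose to TCP x,y,z, tool y at yaw deg, pointing down"
    s=readout.sense(); q=rot(s['ee_rot']); a=np.radians(yaw)
    ty=np.array([np.cos(a),np.sin(a),0]); tz=np.array([0,0,-1.]); tx=np.cross(ty,tz)
    T=R.from_matrix(np.stack([tx,ty,tz],1))
    print('d',(q.inv().apply(np.array([x,y,z])-s['eef_pos'])).round(1),'r',(q.inv()*T).as_rotvec().round(3),'t',round(s['time_s'],2),'at',s['eef_pos'].round(1),'F',s['force'].round(1),'w',round(s['grip_width'],3),'gf',round(float(s['grip_force']),1))
E
python3 -c "
from h import *
go(602,142,190,12)"
```

```text
d [-480.  -134.9  113.9] r [-0.     0.     0.911] t 1.4 at [228.7 472.6 303.9] F [-0.4  0.3  0.2] w 1.002 gf 0.0
```

```bash
echo '[-50, -14, 10, 0, 0, 0.1, -95, -27, 20, 0, 0, 0.2, -140, -40, 30, 0, 0, 0.32, -185, -52, 42, 0, 0, 0.45, -230, -65, 54, 0, 0, 0.58, -275, -78, 66, 0, 0, 0.7, -320, -90, 76, 0, 0, 0.8, -350, -98, 82, 0, 0, 0.911]' > mv.in && python3 -m handwheel mv.in 0.85
python3 -c "
from h import *
go(602,142,190,12)"
```

```text
time_s: 2.2
eef_pos: [502.9, 229.6, 221.1]
ee_rot: [-0.0, 0.632, 0.775, -0.0]
force: [-0.3, 1.1, -0.3]
grip_width: 0.853
grip_force: 0.0
d [-105.7   79.5   31. ] r [-0.001  0.    -0.007] t 2.2 at [502.9 229.6 221.1] F [-0.3  1.1 -0.3] w 0.853 gf 0.0
```

```bash
echo '[-35, 27, 10, 0, 0, 0, -70, 53, 21, 0, 0, 0, -95, 72, 28, 0, 0, 0, -106, 79.5, 31, 0, 0, -0.007, -106, 79.5, 31, 0, 0, -0.007, -106, 79.5, 31, 0, 0, -0.007]' > mv.in && python3 -m handwheel mv.in 0.9
python3 - <<'E'
from h import *
s=readout.sense(); print(s['eef_pos'],s['grip_width'])
out=[]
for n in("top","scene"):
    p,d=cams.capture(n); W=cloud(n,d); np.savez(n+"2.npz",p=p,W=W)
    e=s['eef_pos']; m=(np.hypot(W[...,0]-e[0],W[...,1]-e[1])<110)&(W[...,2]>100)&(W[...,2]<420)
    q=W[m]
    for lo in range(100,420,20):
        k=q[(q[:,2]>=lo)&(q[:,2]<lo+20)]
        if len(k)>5: print(n,lo,len(k),k.min(0).round(0),k.max(0).round(0))
    out.append(cv2.resize(p[:,:,::-1][80:300,100:400] if n=='top' else p[:,:,::-1][100:320,230:530],(400,293)))
cv2.imwrite('pics/hov.png',np.hstack(out))
E
```

```text
time_s: 2.8
eef_pos: [600.2, 145.6, 191.1]
ee_rot: [-0.0, 0.627, 0.779, 0.0]
force: [0.3, 0.2, -0.3]
grip_width: 0.899
grip_force: 0.0
[600.18806069 145.55471911 191.14898485] 0.8991358043978438
top 340 38 [544.  74. 345.] [605.  83. 360.]
top 360 257 [513.  73. 360.] [648. 184. 380.]
top 380 1001 [513.  73. 380.] [647. 193. 400.]
top 400 3769 [512.  76. 400.] [642. 204. 420.]
scene 120 7 [640. 146. 130.] [649. 167. 138.]
scene 140 17 [648. 152. 140.] [652. 165. 147.]
scene 160 9 [648. 144. 172.] [670. 173. 180.]
scene 180 134 [623. 138. 180.] [670. 173. 200.]
scene 200 168 [615. 134. 200.] [670. 173. 220.]
scene 220 291 [612. 132. 220.] [670. 173. 240.]
scene 240 196 [596. 114. 240.] [638. 185. 260.]
scene 260 290 [595. 112. 260.] [638. 185. 280.]
scene 280 402 [595. 112. 280.] [638. 184. 298.]
scene 300 238 [601. 109. 307.] [640. 186. 320.]
scene 320 491 [612. 106. 320.] [641. 207. 339.]
scene 340 160 [622.  90. 343.] [646. 211. 360.]
scene 360 877 [498.  84. 360.] [649. 217. 380.]
scene 380 1712 [504.  79. 380.] [649. 217. 400.]
scene 400 3167 [508.  80. 400.] [641. 214. 420.]
```

View pics/hov.png

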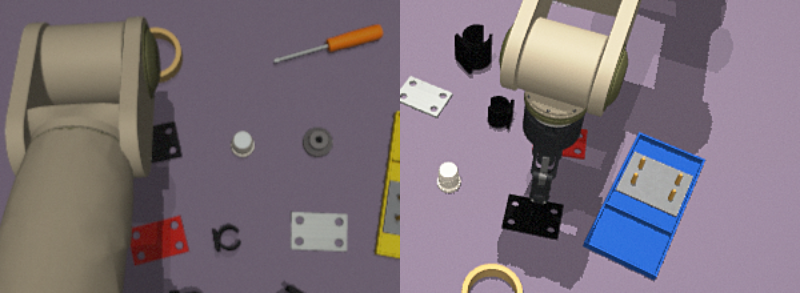

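The gripper hides the pad from the top camera, and in the scene view it hovers above the pad at about (545,200) in the right half. Its finger sits about +2.5 mm in y in the scene view, so I take the top view plus 2.5 mm. Next I refine the centres from the earlier top picture.

```bash
cat > ref.py <<'E'
from h import *
f=np.load("top1.npz"); p=f['p'].astype(float); W=f['W']
OFF=np.array([0.2,2.5,-1.0])
def proj(px,z): return np.array([(ray_at('top',u,z+1.0)+OFF)[:2] for u in px])   # z true height
table=np.median(p[330:400,380:520].reshape(-1,3),0)
if __name__=='__main__':
    for n,b,z in(('pad',[190,168,240,210],10),('red',[192,239,246,283],6),('steel',[312,236,366,272],6)):
        l,t,r,bt=b; c=p[t:bt,l:r]; g=np.linalg.norm(c-table,axis=2)
        th=cv2.threshold(np.clip(g,0,255).astype(np.uint8),0,1,cv2.THRESH_OTSU)[1]
        up=cv2.resize(g.astype(np.float32),None,fx=8,fy=8,interpolation=cv2.INTER_CUBIC)
        lim=np.median(g[th>0])/2; m=(up>lim).astype(np.uint8)
        cs,h=cv2.findContours(m,cv2.RETR_CCOMP,cv2.CHAIN_APPROX_NONE)
        o=max(cs,key=cv2.contourArea); oi=[i for i,k in enumerate(cs) if k is o][0]
        px=(o[:,0]+.5)/8-.5+[l,t]; print(n,'outline',*rect(proj(px,z)))
        H=[]
        for i,k in enumerate(cs):
            if h[0][i][3]==oi and cv2.contourArea(k)>500:
                M=cv2.moments(k); H.append([(M['m10']/M['m00']+.5)/8-.5+l,(M['m01']/M['m00']+.5)/8-.5+t])
        X=proj(np.array(H),z); print('  holes',X.round(1).tolist(),'mean',X.mean(0).round(1))
    for n,b in(('blue',[108,176,178,295]),('yellow',[380,160,452,282])):
        l,t,r,bt=b; m=np.zeros((420,560),np.uint8); m[t:bt,l:r]=(W[t:bt,l:r,2]>24)
        k,lab,s,c=cv2.connectedComponentsWithStats(m)
        cc=[c[i] for i in range(1,k) if s[i,4]>5]; X=proj(cc,31)
        c4=X[:4] if len(X)==4 else X
        a=[np.degrees(np.arctan2(*(X[0]-X[2])[::-1])),np.degrees(np.arctan2(*(X[1]-X[3])[::-1]))]
        ys=X[np.argsort(X[:,1])]; 
        d=[np.degrees(np.arctan2(*(X[0]-X[1])[::-1]))-90,np.degrees(np.arctan2(*(X[2]-X[3])[::-1]))-90]
        print(n,'studs',X.round(1).tolist(),'mean',X.mean(0).round(1),np.round(a+d,1))
        # rim
        m=np.zeros((420,560),np.uint8); m[t-4:bt+4,l-4:r+4]=((W[t-4:bt+4,l-4:r+4,2]>14)&(W[t-4:bt+4,l-4:r+4,2]<22))
        v,u=np.nonzero(m); X=proj(np.c_[u,v],16); print('  rim',*rect(X))
E
python3 ref.py; python3 -c "
from h import *
go(602,142.5,125,12)"
```

```text
pad outline [600.6 140.7] [62.6 91.2] 11.6
  holes [[577.6, 168.5], [590.4, 106.0], [610.3, 175.2], [623.2, 112.9]] mean [600.4 140.7]
red outline [442.  129.1] [60.8 90.8] 14.4
  holes [[417.4, 155.6], [433.4, 94.0], [450.2, 164.1], [466.1, 102.0]] mean [441.8 128.9]
d [-3.8  1.1 66.5] r [ 0.    -0.     0.008] t 2.9 at [600.1 145.9 191.5] F [-0.2  0.7 -0.5] w 0.901 gf 0.0Traceback (most recent call last):
  File "ref.py", line 14, in <module>
    px=(o[:,0]+.5)/8-.5+[l,t]; print(n,'outline',*rect(proj(px,z)))
                                                       ~~~~^^^^^^
  File "ref.py", line 4, in proj
    def proj(px,z): return np.array([(ray_at('top',u,z+1.0)+OFF)[:2] for u in px])   # z true height
                                      ~~~~~~^^^^^^^^^^^^^^^
  File "h.py", line 13, in ray_at
    c=cams.calibration(n); r=rot(c['attitude']).apply([(uv[0]-c['cx'])/c['fx'],(uv[1]-c['cy'])/c['fy'],1])
ValueError: time passes only in moves, steps and waits
```

```bash
cat > cal.py <<'E'
import pickle,os
from rig import cams
if not os.path.exists('cal.pkl'): pickle.dump({n:cams.calibration(n) for n in('top','scene')},open('cal.pkl','wb'))
C=pickle.load(open('cal.pkl','rb'))
E
sed -i 's/c=cams.calibration(n)/c=CAL[n]/; s/^from rig import.*/&\nfrom cal import C as CAL/' h.py
python3 ref.py; python3 -c "
from h import *
print(ctrl.tip_extent)
go(600.5,141,125,12)"
```

```text
pad outline [600.6 140.7] [62.6 91.2] 11.6
  holes [[577.6, 168.5], [590.4, 106.0], [610.3, 175.2], [623.2, 112.9]] mean [600.4 140.7]
red outline [442.  129.1] [60.8 90.8] 14.4
  holes [[417.4, 155.6], [433.4, 94.0], [450.2, 164.1], [466.1, 102.0]] mean [441.8 128.9]
steel outline [ 454.  -132.4] [91.1 60.7] 87.4
  holes [[435.1, -163.7], [438.4, -99.7], [469.0, -165.3], [472.3, -101.4]] mean [ 453.7 -132.5]
blue studs [[480.5, 331.1], [475.6, 267.1], [446.8, 333.4], [442.1, 269.8]] mean [461.2 300.3] [-3.9 -4.6 -4.4 -4.3]
  rim [501.3 297.9] [118.9 239.8] 85.7
yellow studs [[507.1, -264.4], [495.4, -327.2], [473.4, -258.1], [461.8, -320.4]] mean [ 484.4 -292.5] [-10.6 -11.5 -10.6 -10.5]
  rim [ 524.1 -300.8] [119.1 240.2] 79.0
72.6
d [-4.9 -0.7 66.5] r [ 0.    -0.     0.008] t 2.9 at [600.1 145.9 191.5] F [-0.2  0.7 -0.5] w 0.901 gf 0.0
```

Fits are consistent: hole pitch reads 34 x 64. The pad is at (600.5,140.7) at 11.8°, the blue studs at (461.3,300.5) at -4.35°, and the yellow studs at (484.6,-292.8) at -10.9°. Now I go down around the pad and feel for the table to learn where the fingertips are.

```bash
echo '[-4.5, -0.3, 25, 0, 0, 0, -4.9, -0.7, 60, 0, 0, 0, -4.9, -0.7, 95, 0, 0, 0, -4.9, -0.7, 113, 0, 0, 0, -4.9, -0.7, 116.5, 0, 0, 0, -4.9, -0.7, 116.5, 0, 0, 0]' > mv.in && python3 -m handwheel mv.in 0.8
python3 -c "
from h import *
go(600.5,140.7,70,11.8)"
```

```text
time_s: 3.5
eef_pos: [601.1, 140.4, 75.0]
ee_rot: [0.0, 0.626, 0.779, 0.0]
force: [0.4, 0.3, 1.0]
grip_width: 0.8
grip_force: 0.0
d [ 0.4 -0.5  5. ] r [0.    0.    0.011] t 3.5 at [601.1 140.4  75. ] F [0.4 0.3 1. ] w 0.8 gf 0.0
```

```bash
for i in 1 ; do echo '[0, 0, 2, 0, 0, 0, 0, 0, 4, 0, 0, 0, 0, 0, 5, 0, 0, 0, 0, 0, 5, 0, 0, 0]' > mv.in && python3 -m handwheel mv.in; echo '[0, 0, 1, 0, 0, 0, 0, 0, 1, 0, 0, 0]' > mv.in && python3 -m handwheel mv.in;echo '[0, 0, 1, 0, 0, 0, 0, 0, 1, 0, 0, 0]' > mv.in && python3 -m handwheel mv.in;  echo '[0, 0, 1, 0, 0, 0, 0, 0, 1, 0, 0, 0]' > mv.in && python3 -m handwheel mv.in; done | egrep 'pos|force:'
```

```text
eef_pos: [601.3, 139.7, 69.6]
force: [-0.3, -0.3, 1.0]
grip_force: 0.0
eef_pos: [601.2, 139.7, 68.4]
force: [-0.1, -0.3, -0.3]
grip_force: 0.0
eef_pos: [601.2, 139.7, 67.3]
force: [1.0, -0.6, -0.1]
grip_force: 0.0
eef_pos: [601.1, 139.7, 66.2]
force: [0.2, 0.1, 0.6]
grip_force: 0.0
```

```bash
(echo '[0, 0, 0.7, 0, 0, 0, 0, 0, 0.7, 0, 0, 0]' > mv.in && python3 -m handwheel mv.in; echo '[0, 0, 0.7, 0, 0, 0, 0, 0, 0.7, 0, 0, 0]' > mv.in && python3 -m handwheel mv.in;echo '[0, 0, 0.7, 0, 0, 0, 0, 0, 0.7, 0, 0, 0]' > mv.in && python3 -m handwheel mv.in) | egrep 'pos|force:'
```

```text
eef_pos: [601.2, 139.7, 65.6]
force: [-0.3, 0.6, 0.5]
grip_force: 0.0
eef_pos: [601.3, 139.7, 65.5]
force: [-1.7, -0.2, 5.2]
grip_force: 2.4
eef_pos: [601.3, 139.7, 65.4]
force: [-5.0, -1.0, 11.2]
grip_force: 5.5
```

```bash
echo '[0, 0, -3, 0, 0, 0, 1.1, -0.6, -6.7, 0, 0, 0.011, 1.1, -0.6, -6.7, 0, 0, 0.011, 1.1, -0.6, -6.7, 0, 0, 0.011]' > mv.in && python3 -m handwheel mv.in 0.8 40;  echo '[0, 0, 0, 0, 0, 0, 0, 0, 0, 0, 0, 0, 0, 0, 0, 0, 0, 0, 0, 0, 0, 0, 0, 0]' > mv.in && python3 -m handwheel mv.in 0.5 40; python3 -c "
from h import *
go(600.5,140.7,71,11.8)"
```

```text
time_s: 5.5
eef_pos: [600.3, 140.7, 70.9]
ee_rot: [-0.0, 0.631, 0.776, -0.0]
force: [1.1, -0.8, 0.0]
grip_width: 0.803
grip_force: 0.0
time_s: 5.9
eef_pos: [600.5, 140.7, 71.2]
ee_rot: [0.0, 0.631, 0.776, 0.0]
force: [-1.2, 0.4, 4.4]
grip_width: 0.685
grip_force: 43.4
d [ 0.  -0.   0.2] r [ 0.     0.    -0.001] t 5.9 at [600.5 140.7  71.2] F [-1.2  0.4  4.4] w 0.685 gf 43.4
```

Pad gripped. Lift and carry it over the blue studs.

```bash
echo '[0, 0, -8, 0, 0, 0, 0, 0, -25, 0, 0, 0, 0, 0, -48, 0, 0, 0, 0, 0, -65, 0, 0, 0, 0, 0, -70, 0, 0, 0, 0, 0, -70, 0, 0, 0]' > mv.in && python3 -m handwheel mv.in; python3 -c "
from h import *
go(461.3,300.5,141,-4.35)"
```

```text
time_s: 6.5
eef_pos: [600.4, 140.7, 141.3]
ee_rot: [0.0, 0.631, 0.776, 0.0]
force: [-0.3, 0.1, -1.5]
grip_width: 0.687
grip_force: 43.1
d [ 184.8 -103.7    0.2] r [0.001 0.    0.281] t 6.5 at [600.4 140.7 141.3] F [-0.3  0.1 -1.5] w 0.687 gf 43.1
```

```bash
echo '[20, -11, 0, 0, 0, 0.04, 55, -31, 0, 0, 0, 0.09, 95, -53, 0, 0, 0, 0.15, 135, -76, 0, 0, 0, 0.21, 165, -93, 0, 0, 0, 0.26, 180, -101, 0, 0, 0, 0.281, 184.8, -103.7, 0, 0, 0, 0.281, 184.8, -103.7, 0, 0, 0, 0.281]' > mv.in && python3 -m handwheel mv.in; echo '[0, 0, 0, 0, 0, 0, 0, 0, 0, 0, 0, 0]' > mv.in && python3 -m handwheel mv.in
python3 - <<'E'
from h import *
go(461.3,300.5,141,-4.35)
p,d=cams.capture("scene"); W=cloud("scene",d); np.savez("scene3.npz",p=p,W=W)
r=cams.trace("rubber_pad","scene")
for k in r[:2]:
    m=k['pixels']&(d>0); q=W[m]; q=q[q[:,2]>40]
    print(k['p'],k['bbox'],np.median(q,0), 'z hi',np.percentile(q[:,2],[5,50,95]),*rect(q[:,:2]))
cv2.imwrite('pics/s3.png',cv2.resize(p[170:330,330:500,::-1],(680,640))[:600])
E
```

```text
time_s: 7.3
eef_pos: [460.9, 300.5, 140.3]
ee_rot: [-0.0, 0.733, 0.68, -0.001]
force: [0.4, 0.7, -1.8]
grip_width: 0.685
grip_force: 43.2
time_s: 7.5
eef_pos: [461.9, 299.7, 140.8]
ee_rot: [0.0, 0.734, 0.679, -0.0]
force: [-0.2, 0.2, -0.4]
grip_width: 0.684
grip_force: 43.2
d [ 0.8 -0.7 -0.2] r [-0.     0.    -0.001] t 7.5 at [461.9 299.7 140.8] F [-0.2  0.2 -0.4] w 0.684 gf 43.2
0.66 [403.3, 198.9, 451.3, 243.0] [467.66077383 315.59966073  79.3541191 ] z hi [72.44411294 79.3541191  82.0023418 ] [461.7 301.2] [89.5 63.9] 85.4
```

View pics/s3.png

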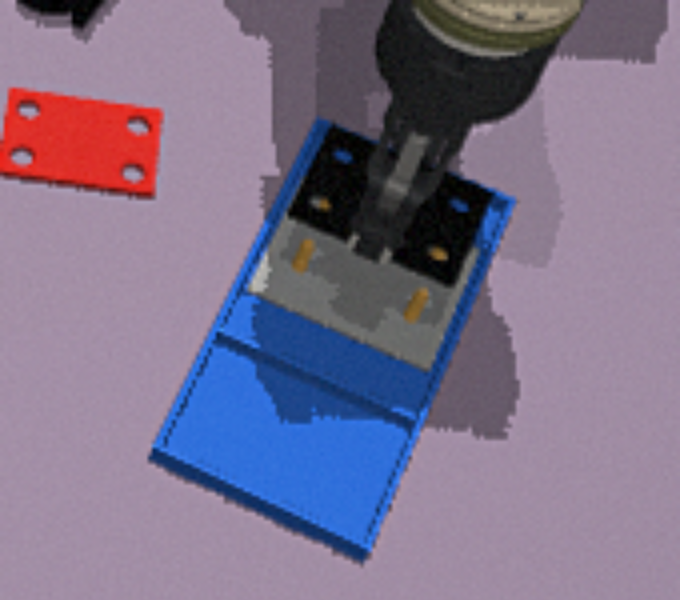

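The picture shows the pad square over the studs; brass shows through the near holes at (320,203) and (438,254) of the crop. In scene coordinates the pad at (461.7,301.2) matches the studs at (462,302.5) within 1.3 mm, consistent with the remaining 0.8 mm command error. I correct that and lower.

```bash
echo '[0.8, -0.7, 5, 0, 0, 0, 0.8, -0.7, 16, 0, 0, 0, 0.8, -0.7, 26, 0, 0, 0, 0.8, -0.7, 31, 0, 0, 0, 0.8, -0.7, 33, 0, 0, 0, 0.8, -0.7, 33, 0, 0, 0]' > mv.in && python3 -m handwheel mv.in;echo '[0, 0, 3, 0, 0, 0, 0, 0, 6, 0, 0, 0, 0, 0, 9, 0, 0, 0, 0, 0, 9, 0, 0, 0]' > mv.in && python3 -m handwheel mv.in; python3 -c "
from h import *
go(461.3,300.5,80.2,-4.35)"
```

```text
time_s: 8.2
eef_pos: [460.5, 301.3, 107.7]
ee_rot: [-0.0, 0.733, 0.68, -0.0]
force: [0.6, -0.2, -1.2]
grip_width: 0.687
grip_force: 43.2
time_s: 8.6
eef_pos: [460.4, 301.3, 98.6]
ee_rot: [-0.0, 0.733, 0.68, -0.0]
force: [0.6, -0.1, -1.3]
grip_width: 0.686
grip_force: 43.2
d [-0.7  0.9 18.4] r [-0.001  0.    -0.   ] t 8.6 at [460.4 301.3  98.6] F [ 0.6 -0.1 -1.3] w 0.686 gf 43.2
```

```bash
echo '[-0.5, 0.6, 4, 0, 0, 0, -0.5, 0.6, 8, 0, 0, 0, -0.5, 0.6, 12, 0, 0, 0, -0.5, 0.6, 15, 0, 0, 0, -0.5, 0.6, 17, 0, 0, 0, -0.5, 0.6, 17, 0, 0, 0]' > mv.in && python3 -m handwheel mv.in;echo '[0, 0, 1, 0, 0, 0, 0, 0, 1, 0, 0, 0]' > mv.in && python3 -m handwheel mv.in; echo '[0, 0, 1, 0, 0, 0, 0, 0, 1, 0, 0, 0]' > mv.in && python3 -m handwheel mv.in
```

```text
time_s: 9.2
eef_pos: [461.1, 300.8, 81.7]
ee_rot: [-0.0, 0.733, 0.68, -0.0]
force: [-0.1, 0.1, -1.2]
grip_width: 0.688
grip_force: 43.2
time_s: 9.4
eef_pos: [461.2, 300.8, 81.0]
ee_rot: [0.0, 0.733, 0.68, 0.0]
force: [-0.1, -1.3, -1.0]
grip_width: 0.688
grip_force: 43.2
time_s: 9.6
eef_pos: [461.2, 300.9, 80.2]
ee_rot: [0.0, 0.733, 0.68, 0.0]
force: [-0.9, -0.6, 1.7]
grip_width: 0.689
grip_force: 43.3
```

```bash
echo '[0, 0, 0.8, 0, 0, 0, 0, 0, 0.8, 0, 0, 0]' > mv.in && python3 -m handwheel mv.in; echo '[0, 0, 0, 0, 0, 0, 0, 0, 0, 0, 0, 0, 0, 0, 0, 0, 0, 0]' > mv.in && python3 -m handwheel mv.in 0.8; echo '[0, 0, -15, 0, 0, 0, 0, 0, -50, 0, 0, 0, 0, 0, -85, 0, 0, 0, 0, 0, -85, 0, 0, 0, 0, 0, -85, 0, 0, 0]' > mv.in && python3 -m handwheel mv.in 0.8; python3 -c "
from h import *
go(453.8,-132.5,165,-3)"
```

```text
time_s: 9.8
eef_pos: [461.3, 300.9, 80.1]
ee_rot: [0.0, 0.733, 0.68, 0.0]
force: [-4.2, -1.2, 9.6]
grip_width: 0.688
grip_force: 44.3
time_s: 10.1
eef_pos: [461.1, 300.8, 79.1]
ee_rot: [-0.0, 0.733, 0.68, -0.0]
force: [0.6, -0.1, -0.8]
grip_width: 0.802
grip_force: 0.0
time_s: 10.6
eef_pos: [461.2, 300.8, 164.3]
ee_rot: [0.0, 0.733, 0.68, 0.0]
force: [-0.4, -0.4, -0.5]
grip_width: 0.8
grip_force: 0.0
d [-432.6   25.6   -0.8] r [ 0.001 -0.    -0.024] t 10.6 at [461.2 300.8 164.3] F [-0.4 -0.4 -0.5] w 0.8 gf 0.0
```

Pad is down: contact at the expected height and free of load after release. Next, the steel plate.

```bash
echo '[-40, 2, 0, 0, 0, 0, -88, 5, 0, 0, 0, 0, -136, 8, 0, 0, 0, 0, -184, 11, 0, 0, 0, 0, -232, 14, 0, 0, 0, -0.02, -280, 17, 0, 0, 0, -0.02, -328, 20, 0, 0, 0, -0.03, -375, 23, 0, 0, 0, -0.03]' > mv.in && python3 -m handwheel mv.in;echo '[-35, 2, 0, 0, 0, 0, -50, 3, 0, 0, 0, 0, -57, 3.3, 0, 0, 0, 0, -57.5, 3.3, 0, 0, 0, 0, -57.5, 3.3, 0, 0, 0, 0, -57.5, 3.3, 0, 0, 0, 0]' > mv.in && python3 -m handwheel mv.in
python3 - <<'E'
from h import *
go(453.8,-132.5,75,-2.65)
p,d=cams.capture("scene"); W=cloud("scene",d)
q=W[(abs(W[...,0]-461)<33)&(abs(W[...,1]-302.5)<47)]
z=q[:,2]; print('pad z',np.histogram(z,bins=range(0,45,3)),np.median(z[(z>12)&(z<25)]))
E
```

```text
time_s: 11.4
eef_pos: [454.7, -76.7, 163.0]
ee_rot: [-0.001, 0.723, 0.691, -0.0]
force: [0.7, 0.3, -0.2]
grip_width: 0.802
grip_force: 0.0
time_s: 12.0
eef_pos: [456.3, -131.3, 164.1]
ee_rot: [-0.0, 0.723, 0.691, -0.0]
force: [-1.7, -0.5, 0.2]
grip_width: 0.806
grip_force: 0.0
d [-1.4 -2.4 89.1] r [-0.    -0.     0.002] t 12.0 at [ 456.3 -131.3  164.1] F [-1.7 -0.5  0.2] w 0.806 gf 0.0
pad z (array([  0,   3,  51,  82,  53, 213, 547, 138,  15,  15,  16,  23,   1,
         0]), array([ 0,  3,  6,  9, 12, 15, 18, 21, 24, 27, 30, 33, 36, 39, 42])) 19.054655368002955
```

```bash
echo '[-1.4, -2.4, 20, 0, 0, 0, -1.4, -2.4, 55, 0, 0, 0, -1.4, -2.4, 78, 0, 0, 0, -1.4, -2.4, 85, 0, 0, 0, -1.4, -2.4, 86, 0, 0, 0, -1.4, -2.4, 86, 0, 0, 0, -1.4, -2.4, 86, 0, 0, 0]' > mv.in && python3 -m handwheel mv.in 0.82 ; python3 -c "
from h import *
go(453.8,-132.5,69.5,-2.65)"
```

```text
time_s: 12.75
eef_pos: [454.3, -133.9, 79.3]
ee_rot: [0.001, 0.723, 0.691, 0.0]
force: [0.4, -0.1, 0.0]
grip_width: 0.82
grip_force: 0.0
d [ 1.4 -0.6  9.8] r [0.002 0.001 0.   ] t 12.75 at [ 454.3 -133.9   79.3] F [ 0.4 -0.1  0. ] w 0.82 gf 0.0
```

```bash
echo '[1, -0.5, 5, 0, 0, 0, 1.3, -0.6, 9, 0, 0, 0, 1.3, -0.6, 9.8, 0, 0, 0, 1.3, -0.6, 9.8, 0, 0, 0, 1.3, -0.6, 9.8, 0, 0, 0]' > mv.in && python3 -m handwheel mv.in 0.8 ; python3 -c "
from h import *
go(453.8,-132.5,69.5,-2.65)"; echo '[0, 0, 0, 0, 0, 0, 0, 0, 0, 0, 0, 0, 0, 0, 0, 0, 0, 0, 0, 0, 0, 0, 0, 0]' > mv.in && python3 -m handwheel mv.in 0.5 60;echo '[0, 0, -5, 0, 0, 0, 0, 0, -20, 0, 0, 0, 0, 0, -45, 0, 0, 0, 0, 0, -70, 0, 0, 0, 0, 0, -85, 0, 0, 0, 0, 0, -90, 0, 0, 0, 0, 0, -90, 0, 0, 0, 0, 0, -90, 0, 0, 0]' > mv.in && python3 -m handwheel mv.in;  python3 -c "
from h import *
go(461.3,300.6,160,-4.35)"
```

```text
time_s: 13.25
eef_pos: [453.3, -132.5, 68.4]
ee_rot: [0.0, 0.723, 0.691, 0.0]
force: [-0.0, 0.7, -0.4]
grip_width: 0.801
grip_force: 0.0
d [-0.   0.5 -1.1] r [0. 0. 0.] t 13.25 at [ 453.3 -132.5   68.4] F [-0.   0.7 -0.4] w 0.801 gf 0.0
time_s: 13.65
eef_pos: [453.4, -132.5, 69.1]
ee_rot: [0.0, 0.723, 0.691, 0.0]
force: [-3.3, 1.6, 8.8]
grip_width: 0.677
grip_force: 62.3
time_s: 14.45
eef_pos: [452.9, -132.2, 157.6]
ee_rot: [-0.001, 0.723, 0.691, -0.0]
force: [0.2, 0.2, -1.9]
grip_width: 0.674
grip_force: 64.5
d [432.8 -11.5  -2.1] r [-0.001 -0.001  0.03 ] t 14.45 at [ 452.9 -132.2  157.6] F [ 0.2  0.2 -1.9] w 0.674 gf 64.5
```

Steel plate held: wrist shows 1.9 N, its weight. Carry it to the blue tray.

```bash
echo '[20, -0.5, 0, 0, 0, 0, 55, -1.5, 0, 0, 0, 0, 95, -2.5, 0, 0, 0, 0.01, 138, -3.5, 0, 0, 0, 0.01, 181, -4.5, 0, 0, 0, 0.01, 224, -5.5, 0, 0, 0, 0.02, 267, -6.5, 0, 0, 0, 0.02, 310, -8, 0, 0, 0, 0.02]' > mv.in && python3 -m handwheel mv.in;echo '[40, -1, 0, 0, 0, 0, 75, -2, 0, 0, 0, 0, 100, -3, 0, 0, 0, 0, 115, -3.3, 0, 0, 0, 0.01, 122.8, -3.5, 0, 0, 0, 0.01, 122.8, -3.5, 0, 0, 0, 0.01, 122.8, -3.5, 0, 0, 0, 0.01, 122.8, -3.5, 0, 0, 0, 0.01]' > mv.in && python3 -m handwheel mv.in; echo '[0, 0, 0, 0, 0, 0, 0, 0, 0, 0, 0, 0, 0, 0, 0, 0, 0, 0]' > mv.in && python3 -m handwheel mv.in
python3 - <<'E'
from h import *
go(461.3,300.6,160,-4.35)
p,d=cams.capture("scene"); W=cloud("scene",d); np.savez("scene4.npz",p=p,W=W)
m=(W[...,2]>85)&(W[...,2]<100)&(np.hypot(W[...,0]-461,W[...,1]-302)<70)
q=W[m]; print(len(q),*rect(q[:,:2]),np.median(q[:,2]))
cv2.imwrite('pics/s4.png',cv2.resize(p[170:300,360:490,::-1],(590,590),interpolation=cv2.INTER_CUBIC))
E
```

```text
time_s: 15.25
eef_pos: [459.0, 179.3, 157.4]
ee_rot: [-0.0, 0.73, 0.683, -0.001]
force: [-0.0, -0.2, -1.5]
grip_width: 0.675
grip_force: 64.5
time_s: 16.05
eef_pos: [464.2, 299.5, 158.2]
ee_rot: [-0.0, 0.734, 0.679, -0.0]
force: [-0.5, 0.2, -2.2]
grip_width: 0.672
grip_force: 64.5
time_s: 16.35
eef_pos: [464.2, 300.2, 158.5]
ee_rot: [0.0, 0.734, 0.68, 0.0]
force: [-0.2, -0.3, -1.4]
grip_width: 0.678
grip_force: 64.5
d [ 0.2 -3.  -1.5] r [ 0. -0. -0.] t 16.35 at [464.2 300.2 158.5] F [-0.2 -0.3 -1.4] w 0.678 gf 64.5
728 [468.3 300.7] [89.8 73.8] 85.5 95.07930102286588
```

View pics/s4.png

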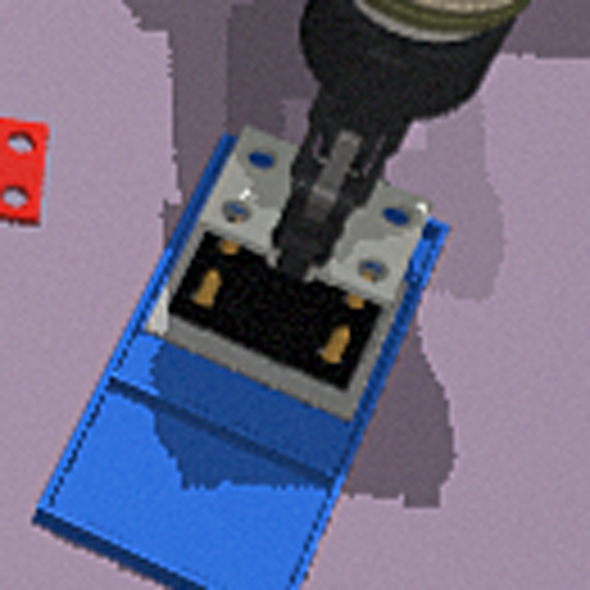

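Picture shows the pad seated flat around the studs, with the steel plate level and square above. I close the 3 mm x error and lower to just above the tips.

```bash
echo '[0.5, -2, 8, 0, 0, 0, 0.8, -2.9, 24, 0, 0, 0, 0.8, -2.9, 38, 0, 0, 0, 0.8, -2.9, 44, 0, 0, 0, 0.8, -2.9, 46, 0, 0, 0, 0.8, -2.9, 46, 0, 0, 0, 0.8, -2.9, 46, 0, 0, 0, 0.8, -2.9, 46, 0, 0, 0]' > mv.in && python3 -m handwheel mv.in; python3 -c "
from h import *
go(461.3,301,88.1,-4.35)"
```

```text
time_s: 17.2
eef_pos: [461.5, 301.5, 112.9]
ee_rot: [0.0, 0.733, 0.68, 0.0]
force: [0.5, -0.4, -1.7]
grip_width: 0.671
grip_force: 64.5
d [-0.5 -0.2 24.8] r [ 0.001 -0.    -0.   ] t 17.2 at [461.5 301.5 112.9] F [ 0.5 -0.4 -1.7] w 0.671 gf 64.5
```

```bash
echo '[-0.4, -0.2, 4, 0, 0, 0, -0.4, -0.2, 8, 0, 0, 0, -0.4, -0.2, 12, 0, 0, 0, -0.4, -0.2, 14, 0, 0, 0, -0.4, -0.2, 14, 0, 0, 0]' > mv.in && python3 -m handwheel mv.in; echo '[0, 0, 4, 0, 0, 0, 0, 0, 7, 0, 0, 0, 0, 0, 9, 0, 0, 0, 0, 0, 9, 0, 0, 0]' > mv.in && python3 -m handwheel mv.in ;echo '[0, 0, 1, 0, 0, 0, 0, 0, 1, 0, 0, 0]' > mv.in && python3 -m handwheel mv.in
```

```text
time_s: 17.7
eef_pos: [461.0, 300.9, 98.0]
ee_rot: [-0.0, 0.733, 0.68, -0.0]
force: [-0.2, -0.3, -1.7]
grip_width: 0.673
grip_force: 64.5
time_s: 18.1
eef_pos: [461.0, 301.0, 89.0]
ee_rot: [-0.0, 0.733, 0.68, -0.0]
force: [-0.1, 0.2, -1.1]
grip_width: 0.67
grip_force: 64.5
time_s: 18.3
eef_pos: [461.1, 301.0, 88.4]
ee_rot: [0.0, 0.733, 0.68, 0.0]
force: [0.2, 0.0, -1.2]
grip_width: 0.677
grip_force: 64.5
```

```bash
echo '[0, 0, 0.7, 0, 0, 0, 0, 0, 0.7, 0, 0, 0]' > mv.in && python3 -m handwheel mv.in;echo '[0, 0, 0.6, 0, 0, 0, 0, 0, 0.6, 0, 0, 0]' > mv.in && python3 -m handwheel mv.in
```

```text
time_s: 18.5
eef_pos: [461.1, 301.0, 88.2]
ee_rot: [0.0, 0.733, 0.68, 0.0]
force: [-2.7, -1.3, 4.7]
grip_width: 0.671
grip_force: 65.2
time_s: 18.7
eef_pos: [461.2, 301.1, 88.2]
ee_rot: [0.0, 0.733, 0.68, 0.0]
force: [-4.6, -3.0, 10.6]
grip_width: 0.672
grip_force: 66.0
```

Contact at the expected height. Release, lift, and refine the clip's and plug's positions from the saved top picture.

```bash
echo '[0, 0, 0, 0, 0, 0, 0, 0, 0, 0, 0, 0, 0, 0, 0, 0, 0, 0]' > mv.in && python3 -m handwheel mv.in 0.8; echo '[0, 0, -15, 0, 0, 0, 0, 0, -50, 0, 0, 0, 0, 0, -85, 0, 0, 0, 0, 0, -85, 0, 0, 0, 0, 0, -85, 0, 0, 0]' > mv.in && python3 -m handwheel mv.in 0.8
python3 - <<'E'
from ref import *
from scipy.optimize import least_squares
for n,b,z in(('clip',[252,242,288,276],45),('plug',[268,174,298,204],42)):
    l,t,r,bt=b; m=np.zeros((420,560),bool); m[t:bt,l:r]=W[t:bt,l:r,2]>z-4
    v,u=np.nonzero(m); X=proj(np.c_[u,v],z)
    print(n,len(X),*rect(X),'mean',X.mean(0).round(1),'z',W[m][:,2].mean())
    if n=='clip':
        # template: ring outer 19, inner ~15 with gap at -y, foot
        k=X-X.mean(0)
        img=np.zeros((80,80),np.uint8)
        o=X.mean(0)
        for c in X: cv2.circle(img,tuple(np.round(40+ (c-o)).astype(int).tolist()),1,255,-1)
        print('o',o); cv2.imwrite('pics/clipmap.png',cv2.resize(img,(400,400),interpolation=cv2.INTER_NEAREST))
        for a in range(-5,26,3):
            A=np.radians(a); ex=np.array([np.cos(A),np.sin(A)]); ey=np.array([-ex[1],ex[0]])
            x=X@ex; y=X@ey; foot=X[y>y.max()-5]
            print(a,'x ext %.1f c %.1f  y %.1f..%.1f footpts %d footx %.1f..%.1f'%(np.ptp(x),(x.max()+x.min())/2,y.min(),y.max(),len(foot),(foot@ex).min(),(foot@ex).max()))
E
```

```text
time_s: 19.0
eef_pos: [461.1, 301.0, 87.0]
ee_rot: [0.0, 0.733, 0.68, 0.0]
force: [0.3, -0.0, 0.3]
grip_width: 0.803
grip_force: 0.0
time_s: 19.5
eef_pos: [461.1, 301.0, 172.3]
ee_rot: [0.0, 0.733, 0.68, 0.0]
force: [-0.0, -0.1, -0.7]
grip_width: 0.796
grip_force: 0.0
clip 148 [433.3  12.4] [65.6 49.9] 36.4 mean [442.   20.6] z 89.74231445514796
o [442.02352564  20.60065094]
-5 x ext 54.5 c 433.0  y 17.8..81.0 footpts 2 footx 443.2..449.7
-2 x ext 55.1 c 434.7  y -4.8..57.7 footpts 4 footx 424.3..453.2
1 x ext 56.1 c 435.0  y -27.4..34.2 footpts 4 footx 426.5..455.4
4 x ext 57.2 c 434.2  y -50.0..10.7 footpts 4 footx 427.5..456.3
7 x ext 58.1 c 432.2  y -72.3..-12.9 footpts 4 footx 427.3..456.0
10 x ext 58.8 c 429.1  y -94.5..-36.5 footpts 4 footx 426.0..449.1
13 x ext 59.4 c 424.7  y -116.5..-58.8 footpts 4 footx 423.5..446.6
16 x ext 59.8 c 419.2  y -138.1..-80.9 footpts 3 footx 419.9..442.8
19 x ext 61.1 c 413.1  y -159.3..-102.8 footpts 3 footx 415.0..437.9
22 x ext 62.3 c 405.9  y -180.1..-124.4 footpts 4 footx 404.8..431.7
25 x ext 63.3 c 397.5  y -200.4..-145.6 footpts 3 footx 397.5..405.7
plug 166 [592.7 -18.8] [69.2 30.2] 55.0 mean [598.1 -10.7] z 70.75028384699571
```

View pics/clipmap.png

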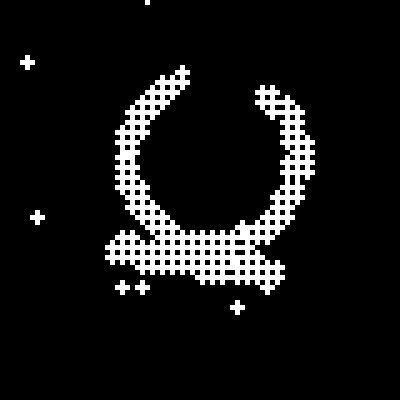

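Run:
```python
from ref import *
from scipy.optimize import minimize
for n,b,z in(('clip',[252,242,288,276],45),('plug',[268,174,298,204],42)):
    l,t,r,bt=b; m=np.zeros((420,560),np.uint8); m[t:bt,l:r]=(W[t:bt,l:r,2]>z-5)&(W[t:bt,l:r,2]<z+9)
    k,lab,s,c=cv2.connectedComponentsWithStats(m,connectivity=8); i=1+np.argmax(s[1:,4]); m=lab==i
    v,u=np.mgrid[t:bt,l:r]; X=proj(np.c_[u.ravel(),v.ravel()],z); I=m[t:bt,l:r].ravel()
    o=X[I].mean(0); print(n,I.sum(),o,*rect(X[I]))
    if n=='clip':
        best=[]
        for th in(3,4,5):
          for a in np.arange(0,22,1.5):
            A=np.radians(a); ex=np.array([np.cos(A),np.sin(A)]); ey=np.array([-ex[1],ex[0]])
            for dx in np.arange(-5,5,.5):
              for dy in np.arange(-10,4,.5):
                Y=X-o-[dx,dy]; x=Y@ex; y=Y@ey; rr=np.hypot(x,y)
                M=((rr<19)&(rr>19-th)&~((abs(x)<9)&(y<0)))|((abs(x)<17)&(y>18.5)&(y<24))
                best.append(((M&I).sum()/(M|I).sum(),th,a,o[0]+dx,o[1]+dy))
        best.sort(reverse=True)
        for q in best[:6]: print(np.round(q,2))
    else:
        for rad in(15,16.5):
          best=max(((np.hypot(*(X-o-[dx,dy]).T)<rad)==I).mean()*1e3+0*dx for dx in[0] for dy in[0])
          L=[(((np.hypot(*(X-o-[dx,dy]).T)<rad)&I).sum()/((np.hypot(*(X-o-[dx,dy]).T)<rad)|I).sum(),o[0]+dx,o[1]+dy) for dx in np.arange(-3,3,.5) for dy in np.arange(-3,3,.5)]
          print(rad,np.round(sorted(L,reverse=True)[:3],2))
go(445,13,180,10)
p,d=cams.capture("scene"); W2=cloud("scene",d)
q=W2[(abs(W2[...,0]-461)<33)&(abs(W2[...,1]-302.5)<47)]; zz=q[:,2]; print('steel z',np.median(zz[(zz>17)&(zz<35)]),np.percentile(zz,[20,50,80]))
```

```text
clip 143 [442.60640823  20.70027128] [443.5  15.7] [38.1 40.1] 9.4
[  0.86   4.    10.5  444.11  11.7 ]
[  0.86   4.    10.5  444.11  12.2 ]
[  0.85   4.    12.   444.11  11.7 ]
[  0.84   4.    12.   444.11  12.2 ]
[  0.84   4.     7.5  444.11  11.7 ]
[  0.84   4.     9.   444.11  11.7 ]
plug 164 [598.3170904  -10.26078315] [598.  -10.2] [27.8 30.8] 89.3
15 [[  0.92 598.82  -9.76]
 [  0.92 598.82 -10.76]
 [  0.92 598.32 -10.26]]
16.5 [[  0.91 597.82 -10.76]
 [  0.91 597.82 -11.26]
 [  0.9  598.32 -10.76]]
d [-288.4    5.8   -7.9] r [ 0.001 -0.    -0.251] t 19.5 at [461.1 301.  172.3] F [-0.  -0.1 -0.7] w 0.796 gf 0.0
steel z 24.988662824674975 [ 26.13154502 315.74928036 395.52715053]
```

Steel plate top is at z=25.0 (9+10+6), so it is seated. Next the smallest clip at (444.1,12), 10.5°, gripped across its x.

```bash
echo '[-35, 0.7, 0, 0, 0, -0.03, -80, 1.6, 2, 0, 0, -0.07, -128, 2.6, 4, 0, 0, -0.11, -176, 3.5, 6, 0, 0, -0.15, -220, 4.4, 8, 0, 0, -0.19, -260, 5.2, 10, 0, 0, -0.23, -282, 5.5, 10, 0, 0, -0.255, -289.4, 5.0, 10, 0, 0, -0.26]' > mv.in && python3 -m handwheel mv.in 0.62;echo '[0, 0, 0, 0, 0, 0, 0, 0, 0, 0, 0, 0, 0, 0, 0, 0, 0, 0]' > mv.in && python3 -m handwheel mv.in; python3 -c "
from h import *
go(444.1,12,87.4,10.5)"
```

```text
time_s: 20.35
eef_pos: [443.6, 10.4, 161.0]
ee_rot: [-0.001, 0.64, 0.768, -0.001]
force: [0.2, 0.0, -0.7]
grip_width: 0.625
grip_force: 0.0
time_s: 20.65
eef_pos: [444.0, 13.1, 161.9]
ee_rot: [-0.0, 0.639, 0.769, -0.0]
force: [-0.5, -0.2, 0.5]
grip_width: 0.619
grip_force: 0.0
d [-1.1 -0.1 74.5] r [-0.    -0.     0.002] t 20.65 at [444.   13.1 161.9] F [-0.5 -0.2  0.5] w 0.619 gf 0.0
```

```bash
echo '[-0.5, 0, 15, 0, 0, 0, -1.1, -0.1, 40, 0, 0, 0, -1.1, -0.1, 62, 0, 0, 0, -1.1, -0.1, 72, 0, 0, 0, -1.1, -0.1, 74.5, 0, 0, 0, -1.1, -0.1, 74.5, 0, 0, 0, -1.1, -0.1, 74.5, 0, 0, 0]' > mv.in && python3 -m handwheel mv.in;echo '[0, 0, 0, 0, 0, 0, 0, 0, 0, 0, 0, 0, 0, 0, 0, 0, 0, 0, 0, 0, 0, 0, 0, 0]' > mv.in && python3 -m handwheel mv.in 0.3 20; echo '[0, 0, 0, 0, 0, 0, 0, 0, 0, 0, 0, 0]' > mv.in && python3 -m handwheel mv.in
```

```text
time_s: 21.35
eef_pos: [444.6, 11.0, 88.4]
ee_rot: [0.001, 0.639, 0.769, 0.0]
force: [-0.7, -0.7, 0.3]
grip_width: 0.625
grip_force: 0.0
time_s: 21.75
eef_pos: [444.6, 10.9, 88.4]
ee_rot: [0.001, 0.639, 0.769, 0.0]
force: [-0.2, 0.5, 6.1]
grip_width: 0.45
grip_force: 19.6
time_s: 21.95
eef_pos: [444.6, 10.9, 88.4]
ee_rot: [0.001, 0.639, 0.769, 0.0]
force: [-0.2, 0.3, 6.3]
grip_width: 0.445
grip_force: 19.6
```

```bash
echo '[0, 0, -8, 0, 0, 0, 0, 0, -25, 0, 0, 0, 0, 0, -48, 0, 0, 0, 0, 0, -65, 0, 0, 0, 0, 0, -70, 0, 0, 0, 0, 0, -70, 0, 0, 0, 0, 0, -70, 0, 0, 0]' > mv.in && python3 -m handwheel mv.in; python3 -c "
from h import *
go(578.9,292,158,-4.35)"
```

```text
time_s: 22.65
eef_pos: [443.9, 11.0, 157.0]
ee_rot: [-0.0, 0.639, 0.769, -0.0]
force: [0.3, 0.1, -0.2]
grip_width: 0.443
grip_force: 20.4
d [251.5 184.1  -1. ] r [-0.001 -0.     0.26 ] t 22.65 at [443.9  11.  157. ] F [ 0.3  0.1 -0.2] w 0.443 gf 20.4
```

```bash
echo '[15, 11, 0, 0, 0, 0.02, 40, 29, 0, 0, 0, 0.04, 72, 53, 0, 0, 0, 0.08, 106, 78, 0, 0, 0, 0.11, 140, 103, 0, 0, 0, 0.15, 174, 127, 0, 0, 0, 0.18, 206, 151, 0, 0, 0, 0.21, 230, 168, 0, 0, 0, 0.24]' > mv.in && python3 -m handwheel mv.in;echo '[12, 10, 0, 0, 0, 0.02, 19, 16, 0, 0, 0, 0.02, 21.5, 16.1, 0, 0, 0, 0.02, 21.5, 16.1, 0, 0, 0, 0.02, 21.5, 16.1, 0, 0, 0, 0.02, 21.5, 16.1, 0, 0, 0, 0.02]' > mv.in && python3 -m handwheel mv.in; python3 -c "
from h import *
go(578.9,292,92.4,-4.35)"
```

```text
time_s: 23.45
eef_pos: [567.5, 269.9, 156.1]
ee_rot: [-0.0, 0.727, 0.687, -0.001]
force: [0.9, -0.3, -0.2]
grip_width: 0.441
grip_force: 20.4
time_s: 24.05
eef_pos: [584.4, 288.0, 157.6]
ee_rot: [-0.0, 0.734, 0.68, -0.0]
force: [-0.3, 0.5, -1.2]
grip_width: 0.445
grip_force: 20.4
d [ 3.6 -5.8 65.2] r [-0.     0.    -0.001] t 24.05 at [584.4 288.  157.6] F [-0.3  0.5 -1.2] w 0.445 gf 20.4
```

```bash
echo '[2, -3, 10, 0, 0, 0, 3.6, -5.8, 30, 0, 0, 0, 3.6, -5.8, 48, 0, 0, 0, 3.6, -5.8, 58, 0, 0, 0, 3.6, -5.8, 61, 0, 0, 0, 3.6, -5.8, 61, 0, 0, 0, 3.6, -5.8, 61, 0, 0, 0]' > mv.in && python3 -m handwheel mv.in;echo '[0, 0, 1, 0, 0, 0, 0, 0, 2, 0, 0, 0, 0, 0, 2, 0, 0, 0]' > mv.in && python3 -m handwheel mv.in;echo '[0, 0, 1, 0, 0, 0, 0, 0, 1, 0, 0, 0]' > mv.in && python3 -m handwheel mv.in
```

```text
time_s: 24.75
eef_pos: [579.4, 292.5, 97.4]
ee_rot: [0.0, 0.733, 0.68, 0.001]
force: [0.2, -0.1, 0.0]
grip_width: 0.441
grip_force: 20.4
time_s: 25.05
eef_pos: [579.1, 292.4, 94.7]
ee_rot: [0.0, 0.733, 0.68, 0.0]
force: [-0.6, 0.1, -2.1]
grip_width: 0.441
grip_force: 20.4
time_s: 25.25
eef_pos: [579.0, 292.4, 93.5]
ee_rot: [-0.0, 0.733, 0.68, -0.0]
force: [0.1, 0.1, -1.6]
grip_width: 0.442
grip_force: 20.4
```

```bash
echo '[0, 0, 0.8, 0, 0, 0, 0, 0, 0.8, 0, 0, 0]' > mv.in && python3 -m handwheel mv.in;echo '[0, 0, 0.6, 0, 0, 0, 0, 0, 0.6, 0, 0, 0]' > mv.in && python3 -m handwheel mv.in; echo '[0, 0, 0.5, 0, 0, 0, 0, 0, 0.5, 0, 0, 0]' > mv.in && python3 -m handwheel mv.in
```

```text
time_s: 25.45
eef_pos: [579.0, 292.4, 92.7]
ee_rot: [-0.0, 0.733, 0.68, -0.0]
force: [0.1, -0.3, -0.6]
grip_width: 0.444
grip_force: 20.4
time_s: 25.65
eef_pos: [579.1, 292.5, 92.5]
ee_rot: [0.0, 0.733, 0.68, 0.0]
force: [-0.7, -1.2, 2.9]
grip_width: 0.447
grip_force: 20.6
time_s: 25.85
eef_pos: [579.1, 292.4, 92.4]
ee_rot: [0.0, 0.733, 0.68, 0.0]
force: [-4.1, -1.3, 7.6]
grip_width: 0.441
grip_force: 21.0
```

```bash
echo '[0, 0, 0, 0, 0, 0, 0, 0, 0, 0, 0, 0, 0, 0, 0, 0, 0, 0]' > mv.in && python3 -m handwheel mv.in 0.58; echo '[0, 0, -10, 0, 0, 0, 0, 0, -35, 0, 0, 0, 0, 0, -65, 0, 0, 0, 0, 0, -75, 0, 0, 0, 0, 0, -75, 0, 0, 0]' > mv.in && python3 -m handwheel mv.in; python3 -c "
from h import *
go(441.9,129,150,14.4)"
```

```text
time_s: 26.15
eef_pos: [579.0, 292.4, 91.4]
ee_rot: [-0.0, 0.733, 0.68, -0.0]
force: [0.2, -0.1, -0.2]
grip_width: 0.58
grip_force: 0.0
time_s: 26.65
eef_pos: [579.5, 292.6, 168.4]
ee_rot: [0.001, 0.733, 0.68, 0.001]
force: [0.4, 0.1, -0.7]
grip_width: 0.58
grip_force: 0.0
d [-173.6 -124.9   17.8] r [ 0.003 -0.001 -0.327] t 26.65 at [579.5 292.6 168.4] F [ 0.4  0.1 -0.7] w 0.58 gf 0.0
```

```bash
echo '[-30, -21, 2, 0, 0, -0.06, -65, -46, 5, 0, 0, -0.13, -100, -72, 8, 0, 0, -0.2, -135, -97, 12, 0, 0, -0.26, -162, -116, 16, 0, 0, -0.31, -173.6, -124.9, 17.8, 0, 0, -0.327, -173.6, -124.9, 17.8, 0, 0, -0.327, -173.6, -124.9, 17.8, 0, 0, -0.327]' > mv.in && python3 -m handwheel mv.in 0.82;echo '[0, 0, 0, 0, 0, 0, 0, 0, 0, 0, 0, 0, 0, 0, 0, 0, 0, 0]' > mv.in && python3 -m handwheel mv.in
python3 - <<'E'
from h import *
go(441.9,129,80,14.45)
p,d=cams.capture("scene"); cv2.imwrite('pics/s5.png',p[:,:,::-1][140:340,230:500].repeat(2,0).repeat(2,1))
E
```

```text
time_s: 27.45
eef_pos: [441.5, 129.0, 148.5]
ee_rot: [-0.0, 0.613, 0.79, -0.0]
force: [0.4, -0.2, 0.6]
grip_width: 0.821
grip_force: 0.0
time_s: 27.75
eef_pos: [441.5, 129.2, 148.8]
ee_rot: [-0.0, 0.613, 0.79, -0.0]
force: [0.3, -0.5, -0.8]
grip_width: 0.819
grip_force: 0.0
d [-0.3  0.3 68.8] r [-0.    -0.    -0.001] t 27.75 at [441.5 129.2 148.8] F [ 0.3 -0.5 -0.8] w 0.819 gf 0.0
```

View pics/s5.png

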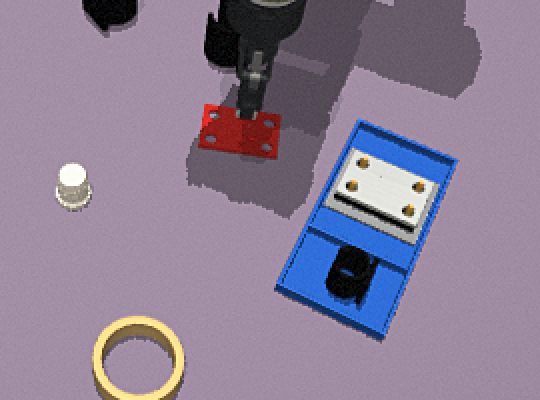

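The picture shows the blue kit complete: the steel plate flat on the pad with four studs through at (385,185), and the clip upright in the small bay at (350,275). Now the red plate; the gripper is over it at (240,130).

```bash
echo '[-0.3, 0.3, 20, 0, 0, 0, -0.3, 0.3, 48, 0, 0, 0, -0.3, 0.3, 64, 0, 0, 0, -0.3, 0.3, 68.8, 0, 0, 0, -0.3, 0.3, 68.8, 0, 0, 0, -0.3, 0.3, 68.8, 0, 0, 0, -0.3, 0.3, 68.8, 0, 0, 0]' > mv.in && python3 -m handwheel mv.in 0.8; python3 -c "
from h import *
go(441.9,129,70.2,14.45)"
```

```text
time_s: 28.5
eef_pos: [442.1, 128.7, 80.9]
ee_rot: [0.001, 0.613, 0.79, 0.001]
force: [0.0, 0.0, -0.9]
grip_width: 0.799
grip_force: 0.0
d [ 0.4 -0.2 10.7] r [ 0.002  0.    -0.001] t 28.5 at [442.1 128.7  80.9] F [ 0.   0.  -0.9] w 0.799 gf 0.0
```

```bash
echo '[0.2, 0, 5, 0, 0, 0, 0.2, 0, 9, 0, 0, 0, 0.2, 0, 9.6, 0, 0, 0, 0.2, 0, 9.6, 0, 0, 0, 0.2, 0, 9.6, 0, 0, 0, 0.2, 0, 9.6, 0, 0, 0]' > mv.in && python3 -m handwheel mv.in ; python3 -c "
from h import *
go(441.9,129,70.2,14.45)"; echo '[0, 0, 0, 0, 0, 0, 0, 0, 0, 0, 0, 0, 0, 0, 0, 0, 0, 0, 0, 0, 0, 0, 0, 0]' > mv.in && python3 -m handwheel mv.in 0.5 50
```

```text
time_s: 29.1
eef_pos: [441.7, 128.8, 70.6]
ee_rot: [0.0, 0.613, 0.79, 0.0]
force: [0.4, 0.2, 0.1]
grip_width: 0.799
grip_force: 0.0
d [0.1 0.2 0.4] r [ 0.     0.    -0.001] t 29.1 at [441.7 128.8  70.6] F [0.4 0.2 0.1] w 0.799 gf 0.0
time_s: 29.5
eef_pos: [441.8, 128.8, 71.2]
ee_rot: [0.0, 0.613, 0.79, 0.0]
force: [-2.2, -0.1, 9.9]
grip_width: 0.672
grip_force: 51.0
```

```bash
echo '[0, 0, -5, 0, 0, 0, 0, 0, -20, 0, 0, 0, 0, 0, -45, 0, 0, 0, 0, 0, -70, 0, 0, 0, 0, 0, -85, 0, 0, 0, 0, 0, -88, 0, 0, 0, 0, 0, -88, 0, 0, 0, 0, 0, -88, 0, 0, 0]' > mv.in && python3 -m handwheel mv.in;  python3 -c "
from h import *
go(484.6,-292.8,160,-10.9)"
```

```text
time_s: 30.3
eef_pos: [441.2, 128.7, 157.6]
ee_rot: [-0.001, 0.613, 0.79, -0.001]
force: [0.3, -0.6, -3.5]
grip_width: 0.669
grip_force: 54.2
d [-419.1  -62.6   -2.5] r [-0.002 -0.     0.441] t 30.3 at [441.2 128.7 157.6] F [ 0.3 -0.6 -3.5] w 0.669 gf 54.2
```

```bash
echo '[-20, -3, 0, 0, 0, 0.02, -55, -8, 0, 0, 0, 0.05, -95, -14, 0, 0, 0, 0.1, -138, -21, 0, 0, 0, 0.15, -181, -27, 0, 0, 0, 0.2, -224, -33.5, 0, 0, 0, 0.25, -267, -40, 0, 0, 0, 0.3, -310, -46.3, 0, 0, 0, 0.35]' > mv.in && python3 -m handwheel mv.in; echo '[0, 0, 0, 0, 0, 0, 0, 0, 0, 0, 0, 0]' > mv.in && python3 -m handwheel mv.in; python3 -c "
from h import *
go(484.6,-292.8,159,-10.9)"
```

```text
time_s: 31.1
eef_pos: [473.4, -184.7, 157.4]
ee_rot: [-0.001, 0.742, 0.67, -0.0]
force: [0.7, -0.2, -2.8]
grip_width: 0.667
grip_force: 54.2
time_s: 31.3
eef_pos: [473.3, -183.4, 157.3]
ee_rot: [-0.001, 0.742, 0.671, -0.0]
force: [0.1, 0.4, -2.4]
grip_width: 0.673
grip_force: 54.2
d [-107.7   22.2   -1.9] r [-0.002 -0.001  0.09 ] t 31.3 at [ 473.3 -183.4  157.3] F [ 0.1  0.4 -2.4] w 0.673 gf 54.2
```

```bash
echo '[-20, 4, 0, 0, 0, 0.02, -50, 10.5, 0, 0, 0, 0.05, -80, 17, 0, 0, 0, 0.08, -100, 21, 0, 0, 0, 0.09, -107.7, 22.2, 0, 0, 0, 0.09, -107.7, 22.2, 0, 0, 0, 0.09, -107.7, 22.2, 0, 0, 0, 0.09, -107.7, 22.2, 0, 0, 0, 0.09]' > mv.in && python3 -m handwheel mv.in;  echo '[0, 0, 0, 0, 0, 0, 0, 0, 0, 0, 0, 0]' > mv.in && python3 -m handwheel mv.in
python3 - <<'E'
from h import *
go(484.6,-292.8,159,-10.9)
p,d=cams.capture("scene"); W=cloud("scene",d); np.savez("scene6.npz",p=p,W=W)
hsv=cv2.cvtColor(p,cv2.COLOR_RGB2HSV); red=((hsv[...,0]<6)|(hsv[...,0]>174))&(hsv[...,1]>140)&(p[...,0]>90)&(d>0)
q=W[red]; q=q[q[:,2]>60]; print(len(q),*rect(q[:,:2]),np.percentile(q[:,2],[5,50,95]))
q=q[q[:,2]>np.percentile(q[:,2],50)-2.5]; print('top face',*rect(q[:,:2]))
cv2.imwrite('pics/s6.png',cv2.resize(p[100:230,100:240,::-1],(630,585),interpolation=cv2.INTER_CUBIC))
E
```

```text
time_s: 32.1
eef_pos: [485.3, -291.1, 158.4]
ee_rot: [-0.0, 0.77, 0.638, 0.0]
force: [-0.8, 0.2, -2.3]
grip_width: 0.675
grip_force: 54.2
time_s: 32.3
eef_pos: [485.3, -291.9, 158.6]
ee_rot: [-0.0, 0.77, 0.637, 0.0]
force: [-0.5, 0.3, -2.7]
grip_width: 0.669
grip_force: 54.2
d [-1.  -0.5 -0.4] r [ 0.    -0.     0.002] t 32.3 at [ 485.3 -291.9  158.6] F [-0.5  0.3 -2.7] w 0.669 gf 54.2
503 [ 484.6 -288.7] [90.3 61.4] 76.8 [90.45286992 93.0479563  95.67260522]
top face [ 485.2 -288.7] [89.5 61. ] 78.0
```

View pics/s6.png

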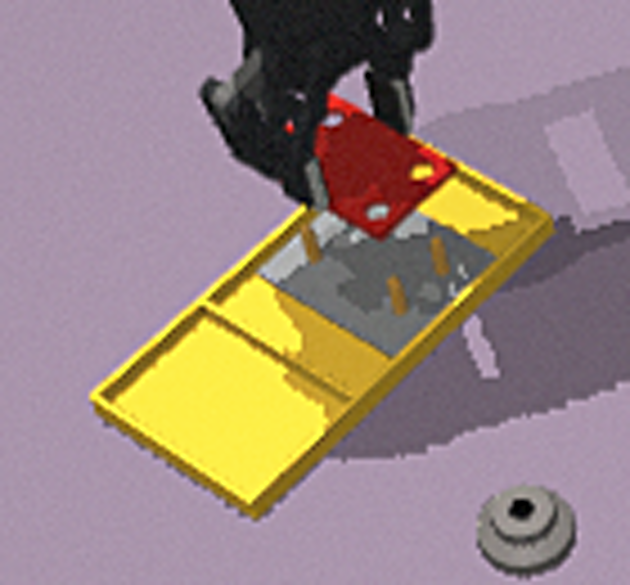

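The plate is level and square above the studs; two studs show beneath it at (310,243) and (398,295). Both views agree on the centre within about 1 mm, so I aim at (484.7,-293.2) and lower to just above the tips.

```bash
echo '[-1, -0.3, 8, 0, 0, 0, -1.4, -0.3, 24, 0, 0, 0, -1.4, -0.3, 38, 0, 0, 0, -1.4, -0.3, 44, 0, 0, 0, -1.4, -0.3, 45, 0, 0, 0, -1.4, -0.3, 45, 0, 0, 0, -1.4, -0.3, 45, 0, 0, 0, -1.4, -0.3, 45, 0, 0, 0]' > mv.in && python3 -m handwheel mv.in; python3 -c "
from h import *
go(484.7,-293.2,80.2,-10.9)"
```

```text
time_s: 33.15
eef_pos: [484.9, -293.8, 114.0]
ee_rot: [0.001, 0.771, 0.637, 0.0]
force: [0.2, -0.5, -2.6]
grip_width: 0.67
grip_force: 54.2
d [ 0.6 -0.3 33.8] r [0.001 0.001 0.001] t 33.15 at [ 484.9 -293.8  114. ] F [ 0.2 -0.5 -2.6] w 0.67 gf 54.2
```

```bash
echo '[0.4, -0.2, 3, 0, 0, 0, 0.4, -0.2, 6, 0, 0, 0, 0.4, -0.2, 9, 0, 0, 0, 0.4, -0.2, 11, 0, 0, 0, 0.4, -0.2, 11, 0, 0, 0]' > mv.in && python3 -m handwheel mv.in;echo '[0, 0, 3, 0, 0, 0, 0, 0, 6, 0, 0, 0, 0, 0, 6, 0, 0, 0]' > mv.in && python3 -m handwheel mv.in
```

```text
time_s: 33.65
eef_pos: [484.4, -293.2, 102.1]
ee_rot: [-0.0, 0.771, 0.637, -0.0]
force: [-0.1, -0.1, -2.5]
grip_width: 0.672
grip_force: 54.2
time_s: 33.95
eef_pos: [484.4, -293.1, 96.0]
ee_rot: [-0.0, 0.771, 0.637, -0.0]
force: [-0.2, -0.5, -2.4]
grip_width: 0.67
grip_force: 54.2
```

Plate is on the studs with no side force; continue down to the bracket.

```bash
echo '[0, 0, 4, 0, 0, 0, 0, 0, 8, 0, 0, 0, 0, 0, 12, 0, 0, 0, 0, 0, 13.5, 0, 0, 0, 0, 0, 14, 0, 0, 0, 0, 0, 14, 0, 0, 0]' > mv.in && python3 -m handwheel mv.in;echo '[0, 0, 1, 0, 0, 0, 0, 0, 1, 0, 0, 0]' > mv.in && python3 -m handwheel mv.in;echo '[0, 0, 0.8, 0, 0, 0, 0, 0, 0.8, 0, 0, 0]' > mv.in && python3 -m handwheel mv.in
```

```text
time_s: 34.55
eef_pos: [484.6, -293.3, 82.5]
ee_rot: [0.0, 0.771, 0.637, 0.0]
force: [0.6, -0.2, -3.0]
grip_width: 0.669
grip_force: 54.2
time_s: 34.75
eef_pos: [484.6, -293.3, 81.5]
ee_rot: [0.0, 0.771, 0.637, 0.0]
force: [0.3, 0.7, -3.0]
grip_width: 0.67
grip_force: 54.2
time_s: 34.95
eef_pos: [484.5, -293.2, 80.7]
ee_rot: [-0.0, 0.771, 0.637, 0.0]
force: [-0.1, 0.5, -3.0]
grip_width: 0.672
grip_force: 54.2
```

```bash
echo '[0, 0, 0.7, 0, 0, 0, 0, 0, 0.7, 0, 0, 0]' > mv.in && python3 -m handwheel mv.in; echo '[0, 0, 0.5, 0, 0, 0, 0, 0, 0.5, 0, 0, 0]' > mv.in && python3 -m handwheel mv.in
```

```text
time_s: 35.15
eef_pos: [484.6, -293.3, 80.4]
ee_rot: [0.0, 0.771, 0.637, -0.0]
force: [-2.0, 1.4, 3.0]
grip_width: 0.672
grip_force: 55.1
time_s: 35.35
eef_pos: [484.6, -293.3, 80.3]
ee_rot: [0.0, 0.771, 0.637, -0.0]
force: [-3.8, 2.5, 7.9]
grip_width: 0.675
grip_force: 55.9
```

```bash
echo '[0, 0, 0, 0, 0, 0, 0, 0, 0, 0, 0, 0, 0, 0, 0, 0, 0, 0]' > mv.in && python3 -m handwheel mv.in 0.8; echo '[0, 0, -15, 0, 0, 0, 0, 0, -50, 0, 0, 0, 0, 0, -80, 0, 0, 0, 0, 0, -80, 0, 0, 0, 0, 0, -80, 0, 0, 0]' > mv.in && python3 -m handwheel mv.in 0.8; python3 -c "
from h import *
go(598.3,-10.5,150,-10.9)"
```

```text
time_s: 35.65
eef_pos: [484.6, -293.3, 79.4]
ee_rot: [0.0, 0.771, 0.637, 0.0]
force: [-0.5, -0.1, -0.3]
grip_width: 0.799
grip_force: 0.0
time_s: 36.15
eef_pos: [484.7, -293.3, 160.5]
ee_rot: [0.001, 0.771, 0.637, 0.0]
force: [-0.9, 0.1, 0.3]
grip_width: 0.8
grip_force: 0.0
d [299.1  58.5  10.3] r [0.001 0.001 0.001] t 36.15 at [ 484.7 -293.3  160.5] F [-0.9  0.1  0.3] w 0.8 gf 0.0
```

```bash
echo '[35, 7, 1, 0, 0, 0, 80, 16, 2, 0, 0, 0, 125, 25, 4, 0, 0, 0, 170, 34, 6, 0, 0, 0, 215, 43, 8, 0, 0, 0, 260, 51, 10, 0, 0, 0, 290, 57, 10, 0, 0, 0, 299.1, 58.5, 10, 0, 0, 0]' > mv.in && python3 -m handwheel mv.in 0.6;echo '[0, 0, 0, 0, 0, 0, 0, 0, 0, 0, 0, 0, 0, 0, 0, 0, 0, 0]' > mv.in && python3 -m handwheel mv.in
python3 - <<'E'
from h import *
go(598.3,-10.5,86,-10.9)
p,d=cams.capture("scene"); W=cloud("scene",d)
f=np.load("scene1.npz")['W']
hsv=cv2.cvtColor(p,cv2.COLOR_RGB2HSV); red=((hsv[...,0]<6)|(hsv[...,0]>174))&(hsv[...,1]>140)&(p[...,0]>60)&(d>0)
q=W[red]; print('red',len(q),*rect(q[:,:2]),'z',np.percentile(q[:,2],[10,50,90]))
cv2.imwrite('pics/s7.png',cv2.resize(p[100:290,100:300,::-1],(630,598),interpolation=cv2.INTER_CUBIC))
E
```

```text
time_s: 36.95
eef_pos: [598.3, -7.6, 148.3]
ee_rot: [-0.001, 0.77, 0.638, -0.001]
force: [0.3, -0.8, 0.5]
grip_width: 0.599
grip_force: 0.0
time_s: 37.25
eef_pos: [597.9, -11.9, 149.3]
ee_rot: [-0.0, 0.771, 0.637, -0.0]
force: [-0.3, 0.3, 0.7]
grip_width: 0.603
grip_force: 0.0
d [ 1.5  0.2 63.3] r [-0.001  0.    -0.001] t 37.25 at [597.9 -11.9 149.3] F [-0.3  0.3  0.7] w 0.603 gf 0.0
red 587 [ 483.4 -293.4] [97.3 62.4] 79.6 z [12.40104845 14.81623539 17.3359698 ]
```

View pics/s7.png

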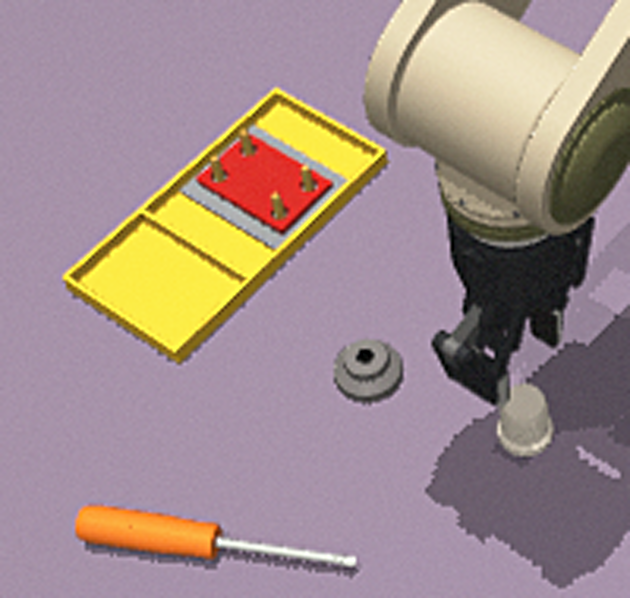

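The red plate lies flat at (265,180) with its top at z=14.8 (9+6) and four studs through it; the glide and screwdriver are untouched. Now the plug at (525,420).

```bash
echo '[1, 0.2, 10, 0, 0, 0, 1.5, 0.2, 30, 0, 0, 0, 1.5, 0.2, 50, 0, 0, 0, 1.5, 0.2, 60, 0, 0, 0, 1.5, 0.2, 63, 0, 0, 0, 1.5, 0.2, 63, 0, 0, 0, 1.5, 0.2, 63, 0, 0, 0]' > mv.in && python3 -m handwheel mv.in;echo '[0, 0, 0, 0, 0, 0, 0, 0, 0, 0, 0, 0, 0, 0, 0, 0, 0, 0, 0, 0, 0, 0, 0, 0, 0, 0, 0, 0, 0, 0]' > mv.in && python3 -m handwheel mv.in 0.2 25; echo '[0, 0, 0, 0, 0, 0, 0, 0, 0, 0, 0, 0]' > mv.in && python3 -m handwheel mv.in
```

```text
time_s: 38.0
eef_pos: [599.1, -9.2, 87.3]
ee_rot: [0.001, 0.771, 0.637, 0.0]
force: [0.4, 0.7, 0.0]
grip_width: 0.6
grip_force: 0.0
time_s: 38.5
eef_pos: [599.1, -9.1, 87.4]
ee_rot: [0.001, 0.771, 0.637, 0.0]
force: [-1.5, -1.0, 6.4]
grip_width: 0.375
grip_force: 25.2
time_s: 38.7
eef_pos: [599.0, -9.1, 87.3]
ee_rot: [0.001, 0.771, 0.637, 0.0]
force: [-0.4, 0.4, 5.5]
grip_width: 0.374
grip_force: 25.2
```

```bash
echo '[0, 0, -8, 0, 0, 0, 0, 0, -25, 0, 0, 0, 0, 0, -48, 0, 0, 0, 0, 0, -65, 0, 0, 0, 0, 0, -72, 0, 0, 0, 0, 0, -72, 0, 0, 0, 0, 0, -72, 0, 0, 0]' > mv.in && python3 -m handwheel mv.in; python3 -c "
from h import *
go(600.6,-315.5,158,-10.9)"
```

```text
time_s: 39.4
eef_pos: [598.3, -9.0, 157.7]
ee_rot: [-0.001, 0.771, 0.637, -0.0]
force: [1.0, 0.5, 0.1]
grip_width: 0.37
grip_force: 25.0
d [-300.7   59.8   -0.4] r [-0.001 -0.     0.001] t 39.4 at [598.3  -9.  157.7] F [1.  0.5 0.1] w 0.37 gf 25.0
```

```bash
echo '[-20, 4, 0, 0, 0, 0, -55, 11, 0, 0, 0, 0, -95, 19, 0, 0, 0, 0, -138, 27.5, 0, 0, 0, 0, -181, 36, 0, 0, 0, 0, -222, 44, 0, 0, 0, 0, -258, 51.3, 0, 0, 0, 0, -285, 56.7, 0, 0, 0, 0]' > mv.in && python3 -m handwheel mv.in; echo '[-12, 2.5, 0, 0, 0, 0, -15.7, 3.1, 0, 0, 0, 0, -15.7, 3.1, 0, 0, 0, 0, -15.7, 3.1, 0, 0, 0, 0, -15.7, 3.1, 0, 0, 0, 0]' > mv.in && python3 -m handwheel mv.in; python3 -c "
from h import *
go(600.6,-315.5,91.3,-10.9)"
```

```text
time_s: 40.2
eef_pos: [600.1, -301.9, 157.0]
ee_rot: [-0.001, 0.771, 0.637, -0.0]
force: [1.2, 0.0, 0.4]
grip_width: 0.37
grip_force: 25.0
time_s: 40.7
eef_pos: [601.2, -314.4, 158.6]
ee_rot: [-0.0, 0.77, 0.638, 0.0]
force: [-0.2, -1.2, -1.3]
grip_width: 0.368
grip_force: 25.0
d [-1.2 -0.4 67.3] r [-0.    -0.     0.003] t 40.7 at [ 601.2 -314.4  158.6] F [-0.2 -1.2 -1.3] w 0.368 gf 25.0
```

```bash
echo '[-1, -0.4, 10, 0, 0, 0, -1, -0.4, 30, 0, 0, 0, -1, -0.4, 50, 0, 0, 0, -1, -0.4, 60, 0, 0, 0, -1, -0.4, 63, 0, 0, 0, -1, -0.4, 63, 0, 0, 0, -1, -0.4, 63, 0, 0, 0]' > mv.in && python3 -m handwheel mv.in;echo '[0, 0, 1, 0, 0, 0, 0, 0, 2, 0, 0, 0, 0, 0, 2, 0, 0, 0]' > mv.in && python3 -m handwheel mv.in;echo '[0, 0, 0.8, 0, 0, 0, 0, 0, 0.8, 0, 0, 0]' > mv.in && python3 -m handwheel mv.in
```

```text
time_s: 41.4
eef_pos: [600.7, -316.7, 96.5]
ee_rot: [0.001, 0.771, 0.637, 0.0]
force: [0.0, -0.3, 0.6]
grip_width: 0.377
grip_force: 25.0
time_s: 41.7
eef_pos: [600.4, -316.5, 93.6]
ee_rot: [0.0, 0.771, 0.637, -0.0]
force: [0.2, 0.4, -0.9]
grip_width: 0.374
grip_force: 25.0
time_s: 41.9
eef_pos: [600.3, -316.5, 92.6]
ee_rot: [-0.0, 0.771, 0.637, -0.0]
force: [-0.2, -0.6, 0.1]
grip_width: 0.377
grip_force: 25.0
```

```bash
echo '[0, 0, 0.8, 0, 0, 0, 0, 0, 0.8, 0, 0, 0]' > mv.in && python3 -m handwheel mv.in;echo '[0, 0, 0.7, 0, 0, 0, 0, 0, 0.7, 0, 0, 0]' > mv.in && python3 -m handwheel mv.in;echo '[0, 0, 0.5, 0, 0, 0, 0, 0, 0.5, 0, 0, 0]' > mv.in && python3 -m handwheel mv.in
```

```text
time_s: 42.1
eef_pos: [600.3, -316.5, 91.8]
ee_rot: [-0.0, 0.771, 0.637, -0.0]
force: [-0.2, -0.4, -0.2]
grip_width: 0.377
grip_force: 25.0
time_s: 42.3
eef_pos: [600.4, -316.6, 91.5]
ee_rot: [0.0, 0.771, 0.637, 0.0]
force: [-1.4, 0.2, 2.1]
grip_width: 0.375
grip_force: 25.1
time_s: 42.5
eef_pos: [600.4, -316.6, 91.4]
ee_rot: [0.0, 0.771, 0.637, -0.0]
force: [-3.0, 1.1, 6.1]
grip_width: 0.371
grip_force: 25.5
```

```bash
echo '[0, 0, 0, 0, 0, 0, 0, 0, 0, 0, 0, 0, 0, 0, 0, 0, 0, 0]' > mv.in && python3 -m handwheel mv.in 0.55; echo '[0, 0, -10, 0, 0, 0, 0, 0, -40, 0, 0, 0, 0, 0, -80, 0, 0, 0, 0, 0, -120, 0, 0, 0, 0, 0, -150, 0, 0, 0]' > mv.in && python3 -m handwheel mv.in; echo '[35, -35, 0, 0, 0, 0, 70, -70, 0, 0, 0, 0, 105, -100, 0, 0, 0, 0, 140, -130, 0, 0, 0, 0, 170, -150, 0, 0, 0, 0, 190, -165, 0, 0, 0, 0, 200, -170, 0, 0, 0, 0, 200, -170, 0, 0, 0, 0]' > mv.in && python3 -m handwheel mv.in;echo '[0, 0, 0, 0, 0, 0, 0, 0, 0, 0, 0, 0, 0, 0, 0, 0, 0, 0]' > mv.in && python3 -m handwheel mv.in
python3 - <<'E'
from h import *
for n in("top","scene"):
    p,d=cams.capture(n); W=cloud(n,d); cv2.imwrite(f'pics/{n}_end.png',p[:,:,::-1])
    for o in("grey_glide","screwdriver","tape_roll","end_plug","tube_clip"):
        for r in cams.trace(o,n)[:3]:
            q=W[r['pixels']&(d>0)]; print(n,o,round(r['p'],2),np.round(r['bbox']),'z95 %.1f'%np.percentile(q[:,2],95))
E
```

```text
time_s: 42.8
eef_pos: [600.3, -316.5, 90.5]
ee_rot: [-0.0, 0.771, 0.637, -0.0]
force: [-0.8, -0.5, 0.4]
grip_width: 0.547
grip_force: 0.0
time_s: 43.3
eef_pos: [600.5, -316.6, 244.5]
ee_rot: [0.002, 0.771, 0.637, 0.0]
force: [0.3, -0.4, -0.1]
grip_width: 0.551
grip_force: 0.0
time_s: 44.1
eef_pos: [471.1, -87.6, 241.4]
ee_rot: [0.001, 0.77, 0.638, 0.0]
force: [-0.1, -0.6, 0.5]
grip_width: 0.551
grip_force: 0.0
time_s: 44.4
eef_pos: [471.2, -89.0, 240.5]
ee_rot: [-0.0, 0.771, 0.637, -0.0]
force: [0.4, 0.0, -0.1]
grip_width: 0.55
grip_force: 0.0
top grey_glide 0.39 [108. 178. 176. 288.] z95 18.6
top screwdriver 0.64 [309. 100. 386. 121.] z95 29.1
top tape_roll 0.9 [192. 100. 236. 143.] z95 33.4
top end_plug 0.84 [412. 178. 436. 194.] z95 49.9
top tube_clip 0.88 [126. 184. 154. 208.] z95 51.8
top tube_clip 0.8 [223. 298. 253. 327.] z95 68.8
scene grey_glide 0.79 [209. 210. 228. 228.] z95 25.6
scene screwdriver 0.61 [127. 265. 205. 279.] z95 26.7
scene tape_roll 0.7 [397. 213. 446. 255.] z95 28.1
scene tape_roll 0.61 [276. 298. 322. 346.] z95 32.0
scene end_plug 0.6 [140. 177. 157. 197.] z95 47.3
scene end_plug 0.43 [273. 297. 325. 349.] z95 32.0
scene tube_clip 0.93 [391. 264. 418. 292.] z95 50.2
scene tube_clip 0.86 [271. 117. 295. 156.] z95 66.4
scene tube_clip 0.63 [331. 134. 360. 176.] z95 66.7
```

View pics/scene_end.png

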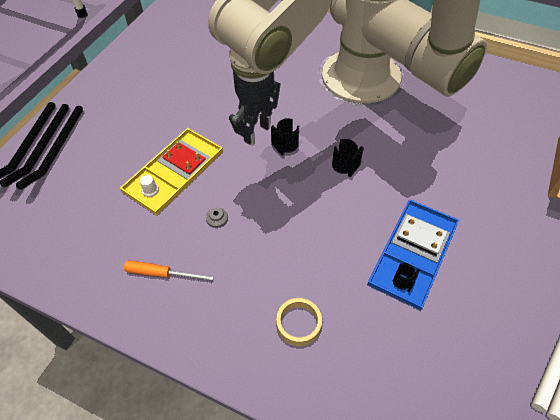

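Both kits are made up. The blue tray has the steel plate at (423,236) and the clip at (405,277), with its top at about 49 mm. The yellow tray has the red plate at (184,157) and the plug at (148,186), with its top at about 46 mm. The bystanders are in place and the gripper is clear.

```bash
python3 -c "
from rig import order
print(order.finish_job())"
```

```text
the job is handed in; nothing more can be done
None
```

Both kits are made up as asked and handed in at about 45 s on the robot's clock; all five parts looked seated or upright in the final picture, and the glide, screwdriver and tape were not touched.

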